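# Fetch a truck bushing from a deep well with sprung tongs and press it home

### The job

Take the sprung tongs from their holder, reach down into the stock block's narrow well and, squeezing gently, lift out the orange bushing. With the tongs press it down over the skateboard truck's kingpin onto the sprung brass cup until it catches under the two sprung balls and stays down, without ramming or crushing it, then stand the tongs back upright in their holder. Touch the bushing only with the tongs and leave everything else alone.

Things in the scene. Friction and masses are not known exactly. Their poses are not given: they have to be found in the camera images.
- tongs_grip (a point): Middle of the blue thumb pads of the sprung tongs, which stand upright on their tips in the holder; on the centre line, 92 mm above the tips. Pads 20 mm wide (x), outer faces 43 mm apart when open; 23 mm below this point a thumb rest juts out 5 mm on each side. z up, y is the line of closing. Top of tongs 36 mm above. Squeezed part way (pads 38 mm apart, 3 N) they can be carried open.
- tongs: The whole tongs, 110 g; origin on the centre line at tip level. Springs push the two plates apart: 1.2 N per side for every mm that each plate moves in (up to 9.5 mm each), the plates staying parallel. On the 24 mm bushing the thumb pads are 34 mm apart or a little less and the springs take 5.4 N per side; any squeeze beyond that bears on the bushing, and 3 to 10 N holds it well.
- jaw_l: The +y plate of the tongs, steel, 14 mm wide (x), 3 mm thick; origin as the tongs'. Inner faces of the two plates are 33 mm apart when open, 39 mm over all at the tips. Each has a ledge 3 mm inward, its underside 17 mm above the tips, that bears on top of a gripped bushing when pushing down. A black bridge stands between the plates in the top 12 mm.
- jaw_r: The -y plate of the tongs, the mirror image.
- holder_mouth (a point): Centre of the mouth of the tongs' holder, a pale wood block 56 x 75 x 60 mm fixed to the bench. Its well is 22 mm (x) by 46 mm (y) and 50 mm deep; the tongs stand in it on their tips, plates closing along the holder's y. z up.
- block_mouth (a point): Centre of the top face of the dark wood stock block, 98 x 67 x 70 mm, fixed to the bench. Two wells open upward, centred 22 mm to either side along its x, each 32 mm (x) by 45 mm (y) and 58 mm deep. One holds the orange bushing, the other a green one.
- bushing_center (a point): Centre of the orange bushing (half-way up): an upright ring 24 mm outside, 13 mm bore, 16 mm tall, 15 g, standing on the floor of one of the wells. More than 20 N from either jaw (squeezing and pressing together) damages it. z is its axis.
- bushing: The orange bushing; origin at the centre of its underside.
- seat (a point): Point on the kingpin's axis, 48 mm above the bench, 10 mm above the aluminium plate of the skateboard truck base. z up, x along the line of the two sprung balls. The kingpin (9 mm steel, tapered point) has been screwed up by a different amount each time: the top of the sprung brass cup round it stands 6 to 32 mm above this point, the pin's tip 38 to 64 mm. That height is not measured.
- truck: The truck base fixed on its plywood jig (110 x 80 mm); origin on the pin's axis at bench level. Two sprung balls stick out of the pin on either side, centred 15 mm above the free cup. Pushing a bushing over them takes 5 to 11 N, then it slides down to the cup easily; pressing the cup to its stop (a few N) brings the bushing's top under the balls, which keep it there. Over 24 N is ramming.
- cup (a joint): How far the sprung brass cup (20 mm across, 4 mm thick) round the kingpin is pressed down, m: 0 free, 0.006 on its hard stop. Spring 1 N to start, 2.4 N at the stop. With the bushing caught under the balls it stays at 0.003 to 0.0045; with a bushing that is not caught it reads under 0.0015.
- bushing_g_center (a point): Green bushing of the same size in the other well; leave it.
- wheel_w_center (a point): Centre of a loose white wheel lying flat, 52 mm across, 32 mm tall; leave it.
- wheel_r_center (a point): Centre of a loose red wheel lying flat, 52 mm across, 32 mm tall; leave it.
- sandblock: Cork sanding block 100 x 60 x 32 mm, origin under its centre; leave it.
- tin: Steel tin 66 mm across, 60 mm tall, origin under its centre; leave it.
- driver_grip (a point): Handle of a screwdriver lying on the bench; leave it.
Not all that is in view belongs to the job. Leave any blue look-alike of the part that bears holder_mouth alone. Of the things that look like the truck, the larger one is meant.

How it is judged:
By the outcome, as a careful person would: the job done as asked, in the order asked, and still so for the second after the job is handed in, with the robot touching nothing.
It also fails if it takes over 61 s, if anything falls off the work surface, if the arm or the gripper's body presses on something with over 40 N, if the wrist force passes 120 N, or if a joint passes its speed limit or range.

### The arm

A 7-joint arm with a two-finger parallel gripper is mounted at the origin on the work surface. World frame = base frame: x ahead of the robot, y to its left, z up, the work surface at z = 0. Lengths are in m, angles in rad, forces in N, time in s.
With the tool pointing down it reaches from about 0.4 to 0.875 m from the base axis. Payload 19.3 kg.
Tool frame: the origin (TCP) lies on the centre line of the jaws, within the pads' length; the fingertips stand 25 mm ahead of it and the grasp point (between the pads) lies 6 mm ahead of it (tips_ahead is the distance from the TCP to the fingertips, in m); z points along the fingers, y is the direction in which the jaws open and shut (so a half turn about z gives the same grasp; the last joint's range is limited). The gripper opens to 85 mm and grips with 20 to 120 N. Pads are 22 mm wide; open, the fingers measure 114 mm over their backs; the gripper's body (76 mm by 85 mm) begins 54 mm behind the grasp point. The pads swing forward as they close: fully open they stand 13 mm farther back than shut.
Start: joints at [1.172, 0.521, -0.036, 1.599, 0.021, 1.021, -0.113], TCP at [0.202, -0.592, 0.256] pointing down, gripper open.
Joint ranges: [-2.91, 2.91], [-0.3, 2.13], [-1.5, 1.42], [0.17, 2.43], [-1.26, 4.41], [0.16, 1.93], [-2.52, 2.52]. Speed limits (rad/s): [1.89, 1.89, 2.39, 2.39, 3.01, 3.01, 3.01].

### API

Orientations are given as [roll, pitch, yaw] about the fixed x, y, z axes, in that order (R = Rz(yaw) Ry(pitch) Rx(roll)).
In Python, from workcell import observe, grab_frame, job_done, outline_of, tips_ahead gives the robot as it stands. The module is installed in compiled form; this text tells all that it offers.
- The arm moves only by the tool move_arm, never from a script. Its argument "motion" is a list of rows, each a list of 2 entries, a list of its own where there are three numbers: the shift along the world's x, y, z in mm, then the turn, a rotation vector about the world's x, y, z in rad. A call has 1 to 12 rows; each row is the pose to reach, as a shift and turn from the pose commanded when the call began; what a row does not reach only later rows make up. A row lasts 1/8 s, in which the tool goes at most 62.5 mm and 10.7 degrees, less where a joint would pass 70% of its speed; a pose out of reach is approached as far as the arm can. A call with a gripper value outside its range is refused whole. "jaw" is the finger opening in mm, from 0 to 85.4, set as the call begins (left out, the last holds). The fingers move at their own pace and stop on an object; "grip_force" is the grip in N (left out, the last holds). Time passes only in rows, so rows that repeat a pose let the fingers close. It gives the time, the measured TCP pose, the force and the opening at its end, in the units of the state.
- observe(): the state, without advancing time (a new reading comes with each control period).
- grab_frame(name): name is "side" or "top" or "wrist"; returns a dict with "frame" (400x640x3 uint8, red, green, blue), "fx", "fy", "cx", "cy" (pixels), "dist" ([k1, k2, p1, p2, k3] as OpenCV has them; the pictures are not rectified), "T" (4x4, takes a point from camera to world coordinates); the wrist camera has in their place "mount" (4x4, takes a point from camera to tool coordinates, whose origin is the TCP and whose axes are the flange's). Camera axes: x right, y down, z forward; pixel columns grow to the right and rows downward; lengths in m; the calibration is good to about 2 mm. A picture is of the moment at which its call begins: read the wrist's pose just before it. There is no depth.
- job_done(): hands the job in, once; it reports no verdict.
Trained networks look in the newest picture that a camera, given by its name, has taken for a name from the list of things; names that differ only in an ending like _2 or _b are one class to them, and where a whole thing is asked for, a point or a joint stands for the part that bears it (a point fixed in the world has none). Each returns a list of dicts, best first, with "score" (0 to 1); they miss things now and then, are a little off and sometimes report something else, mostly with a low value. They report only what shows in the picture. A call takes as long as a camera call. They do not tell look-alikes from the thing itself.
- outline_of(label, camera): "pixels" (400x640 bool, what is visible of it) and "pixel" ([column, row] in pixels, amid what is visible of it).
The state is a dict: "clock": time; "qpos": joint angles; "qd": joint speeds; "joint_efforts": joint torques, N m; "position": TCP position; "tool_rot": TCP orientation; "force": force on the tool from outside, world axes, zero at the start; "moment": the same for the moment, N m; "grip_width": finger opening in m.
Only numpy, scipy, OpenCV 4.12 (cv2) and the standard library are available. Lean on these libraries where they do the work, as an engineer would, in place of code of your own. Each camera call takes 0.05 s, during which the arm holds its last target.

## Working session

There is one attempt and no reset: what is moved stays moved. The work goes in short steps, Python scripts to look and compute and a tool call to move; the robot and the scene stay as the last step left them, time stands still between calls to the robot, and variables do not carry over. Pictures are saved under pics/ and viewed, and the job is handed in when it is done.

Besides the shell and the picture viewer there is one more tool, called after ">>>" as name(argument=value, ...) on one line, values as JSON. move_arm: Moves the arm, as the interface text tells. Its arguments: {"type":"object","properties":{"motion":{"type":"array"},"jaw":{"type":"number"},"grip_force":{"type":"number"}},"required":["motion"]}

```bash
mkdir -p pics; ls; cat > h.py <<'E'
import numpy as np, cv2, json
from workcell import *
def save(n,f): cv2.imwrite('pics/'+n+'.png',cv2.cvtColor(f,cv2.COLOR_RGB2BGR))
E
python3 - <<'E'
from h import *
import pickle
s=observe(); print({k:np.round(v,4).tolist() for k,v in s.items()}); print(tips_ahead)
for c in ['side','top','wrist']:
    g=grab_frame(c); save(c+'0',g['frame']); pickle.dump(g,open(c+'0.pkl','wb'))
    print(c,{k:np.round(v,4).tolist() for k,v in g.items() if k!='frame'})
E
```

```text
pics
{'clock': 0.0, 'qpos': [1.1718, 0.522, -0.0363, 1.6, 0.0212, 1.0211, -0.1128], 'qd': [-0.0005, -0.0006, 0.0009, 0.0003, 0.0027, -0.0003, -0.0001], 'joint_efforts': [-0.0036, -92.7107, 1.9779, -36.9932, 0.0176, 0.0081, 0.0], 'position': [0.2017, -0.5913, 0.2557], 'tool_rot': [-3.1405, 0.0001, 0.3288], 'force': [-0.6903, -0.7799, -0.2582], 'moment': [0.0016, -0.0477, -0.0004], 'grip_width': 0.0853}
0.025
side {'fx': 380.7365, 'fy': 380.7365, 'cx': 315.4188, 'cy': 197.4744, 'dist': [0.0198, 0.0, 0.0, 0.0, 0.0], 'T': [[0.9352, -0.2702, 0.2287, 0.3906], [-0.3536, -0.6821, 0.64, -0.4729], [-0.0169, -0.6795, -0.7335, 0.6317], [0.0, 0.0, 0.0, 1.0]]}
top {'fx': 434.7828, 'fy': 434.7828, 'cx': 321.2643, 'cy': 198.0627, 'dist': [-0.0497, 0.0, 0.0, 0.0, 0.0], 'T': [[0.0103, -0.9981, 0.0614, 0.4858], [-0.9998, -0.0112, -0.0142, 0.0061], [0.0148, -0.0613, -0.998, 0.9913], [0.0, 0.0, 0.0, 1.0]]}
wrist {'fx': 339.2101, 'fy': 339.2101, 'cx': 321.1069, 'cy': 200.8053, 'dist': [0.0131, 0.0, 0.0, 0.0, 0.0], 'mount': [[-0.0005, -0.9587, -0.2844, 0.071], [1.0, -0.0006, 0.0003, 0.0001], [-0.0004, -0.2844, 0.9587, -0.1186], [0.0, 0.0, 0.0, 1.0]]}
```

View pics/side0.png

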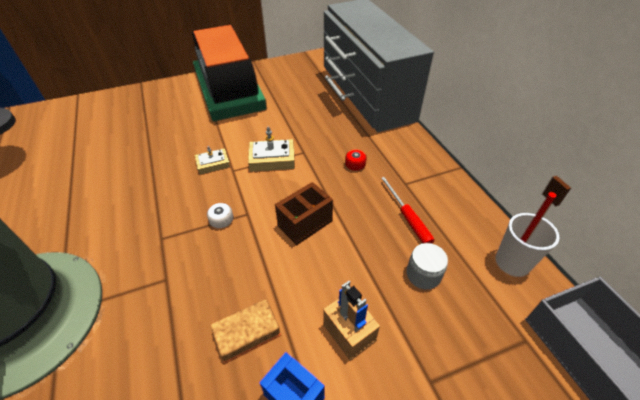

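View pics/top0.png

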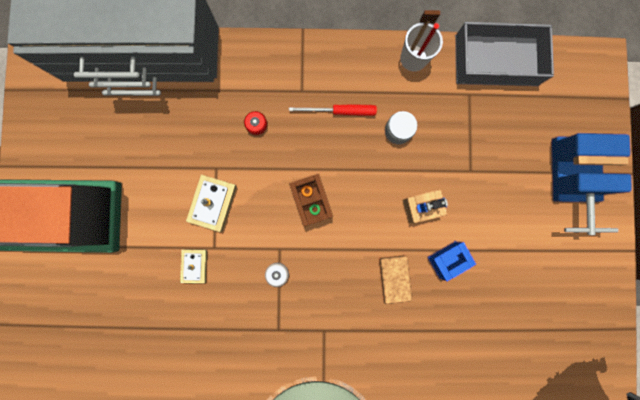

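View pics/wrist0.png

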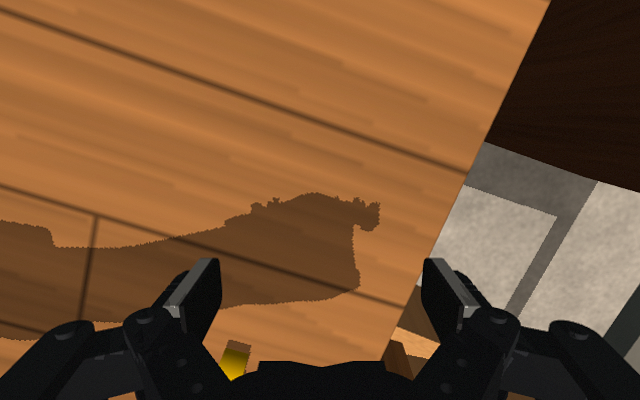

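```bash
cat >> h.py <<'E'
import pickle
def load(n): return pickle.load(open(n+'.pkl','rb'))
def Tcam(g,s=None):
    if 'T' in g: return np.array(g['T'])
    from scipy.spatial.transform import Rotation as R
    M=np.eye(4); M[:3,:3]=R.from_euler('xyz',s['tool_rot']).as_matrix(); M[:3,3]=s['position']
    return M@np.array(g['mount'])
def K(g): return np.array([[g['fx'],0,g['cx']],[0,g['fy'],g['cy']],[0,0,1.]])
def proj(g,P,T=None):
    T=Tcam(g) if T is None else T
    P=np.atleast_2d(P); C=(P-T[:3,3])@T[:3,:3]
    return cv2.projectPoints(C.reshape(-1,1,3).astype(float),np.zeros(3),np.zeros(3),K(g),np.array(g['dist'],float))[0][:,0]
def ray(g,px,T=None):
    T=Tcam(g) if T is None else T
    u=cv2.undistortPoints(np.array(px,float).reshape(-1,1,2),K(g),np.array(g['dist'],float))[:,0]
    d=np.c_[u,np.ones(len(u))]@T[:3,:3].T
    return T[:3,3],d
def atz(g,px,z,T=None):
    o,d=ray(g,px,T); return o+d*((z-o[2])/d[:,2])[:,None]
E
python3 - <<'E'
from h import *
M={}
for c in ['top','side']:
    g=load(c+'0')
    for l in ['tongs','holder_mouth','block_mouth','bushing','truck','bushing_g_center','wheel_w_center','cup','tin','seat']:
        try: r=outline_of(l,c)
        except Exception as e: print(c,l,e); continue
        for d in r[:3]:
            m=d['pixels']; print(c,l,round(d['score'],2),np.round(d['pixel'],1),m.sum(), np.round(atz(g,[d['pixel']],0.03)[0],3))
        M[c,l]=r
pickle.dump(M,open('masks.pkl','wb'))
g=load('top0')['frame']
for n,(x,y) in dict(truck=(211,203),block=(311,202),holder=(428,207)).items():
    save('c_'+n,cv2.resize(g[y-40:y+40,x-40:x+40],None,fx=5,fy=5,interpolation=cv2.INTER_CUBIC))
a=[cv2.imread(f'pics/c_{n}.png') for n in ('truck','holder')]
cv2.imwrite('pics/c1.png',np.hstack(a))
E
```

```text
top tongs 0.81 [432.3 206.5] 254 [ 0.529 -0.255  0.03 ]
top tongs 0.72 [316.  213.1] 83 [0.511 0.004 0.03 ]
top holder_mouth 0.71 [417.2 209.1] 785 [ 0.523 -0.221  0.03 ]
top holder_mouth 0.56 [449.8 259.7] 1211 [ 0.411 -0.294  0.03 ]
top block_mouth 0.71 [308.7 199.8] 1388 [0.541 0.02  0.03 ]
top truck 0.75 [193.7 266.8] 817 [0.39  0.271 0.03 ]
top truck 0.71 [211.4 206.1] 1852 [0.524 0.235 0.03 ]
top wheel_w_center 0.92 [276.7 274.1] 497 [0.377 0.088 0.03 ]
top wheel_w_center 0.43 [423.4 206.8] 89 [ 0.528 -0.235  0.03 ]
top wheel_w_center 0.4 [432.6 205.7] 257 [ 0.531 -0.256  0.03 ]
top tin 0.67 [400.5 125.7] 801 [ 0.71  -0.184  0.03 ]
top tin 0.42 [345.9 111.6] 608 [ 0.74  -0.061  0.03 ]
top seat 0.93 [190.3 264.8] 852 [0.395 0.279 0.03 ]
top seat 0.72 [254.6 121.8] 451 [0.714 0.144 0.03 ]
top seat 0.56 [209.6 201.5] 1873 [0.535 0.24  0.03 ]
side tongs 0.56 [350.7 301.6] 704 [ 0.548 -0.198  0.03 ]
side tongs 0.39 [426.  266.9] 1427 [ 0.705 -0.184  0.03 ]
side holder_mouth 0.8 [350.7 328.3] 1851 [ 0.529 -0.241  0.03 ]
side holder_mouth 0.7 [291.6 387.4] 2006 [ 0.411 -0.291  0.03 ]
side holder_mouth 0.7 [359.  311.5] 235 [ 0.554 -0.219  0.03 ]
side block_mouth 0.68 [303.7 214.6] 2345 [0.539 0.016 0.03 ]
side truck 0.94 [210.9 159. ] 672 [0.39  0.261 0.03 ]
side truck 0.58 [268.6 151.1] 1377 [0.527 0.238 0.03 ]
side wheel_w_center 0.88 [221.7 215.4] 498 [0.38  0.076 0.03 ]
side wheel_w_center 0.24 [425.  268.5] 1423 [ 0.702 -0.187  0.03 ]
side cup 0.62 [269.  153.4] 1397 [0.525 0.229 0.03 ]
side cup 0.32 [361.1 313.7] 339 [ 0.556 -0.224  0.03 ]
side tin 0.77 [425.2 268.4] 1482 [ 0.702 -0.187  0.03 ]
side seat 0.88 [207.3 159.5] 649 [0.382 0.263 0.03 ]
side seat 0.69 [271.8 152.5] 1431 [0.532 0.23  0.03 ]
```

View pics/c1.png

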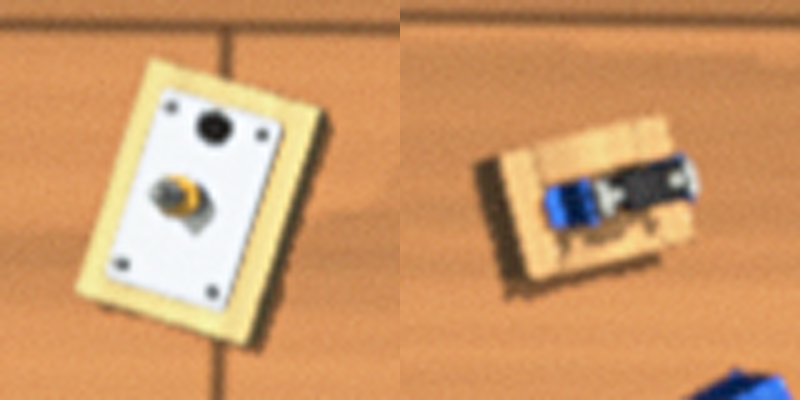

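View pics/c_block.png

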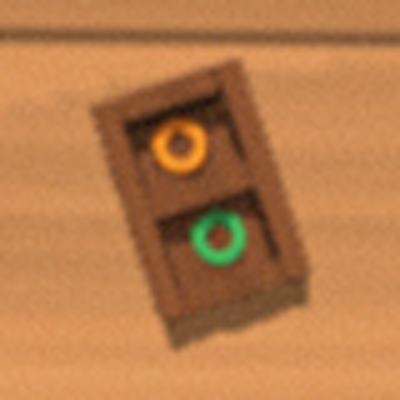

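Candidates: the larger truck is at top (211,203) and a small look-alike at (193,267), so I take the larger one. The pale wood holder is at (428,207) and its blue look-alike at (453,261), so I take the wood one with tongs in it. The orange bushing is in the block's upper well at (307,191), with the green one at (315,210). Next I'll move the wrist camera over the holder.

>>> move_arm(motion=[[[33, 35, 2], [0, 0, -0.01]], [[66, 70, 4], [0, 0, -0.02]], [[99, 105, 6], [0, 0, -0.03]], [[132, 140, 8], [0, 0, -0.04]], [[165, 175, 10], [0, 0, -0.05]], [[198, 210, 12], [0, 0, -0.06]], [[231, 245, 14], [0, 0, -0.07]], [[264, 280, 14], [0, 0, -0.08]], [[297, 315, 14], [0, 0, -0.09]], [[328, 350, 14], [0, 0, -0.1]], [[328, 350, 14], [0, 0, -0.1]]], jaw=70, grip_force=20)

```text
clock: 2.52
position: [0.5319, -0.2381, 0.2701]
tool_rot: [-3.14, -0.001, 0.234]
force: [-1.0, -0.5, -0.0]
grip_width: 0.0701
```

```bash
cat >> h.py <<'E'
def wr(n):
    s=observe(); g=grab_frame('wrist'); g['s']=s; save(n,g['frame']); pickle.dump(g,open(n+'.pkl','wb')); print(np.round(s['clock'],2),np.round(s['position'],4),np.round(s['tool_rot'],4),np.round(s['force'],2),s['grip_width'],abs(s['qd']).max() if hasattr(s['qd'],'max') else ''); return g
E
python3 - <<'E'
from h import *
wr('w1')
E
```

```text
2.52 [ 0.5319 -0.2381  0.2701] [-3.1405e+00 -1.0000e-03  2.3390e-01] [-1.03 -0.53 -0.01] 0.07012588010282009 0.056113499136620455
```

View pics/w1.png

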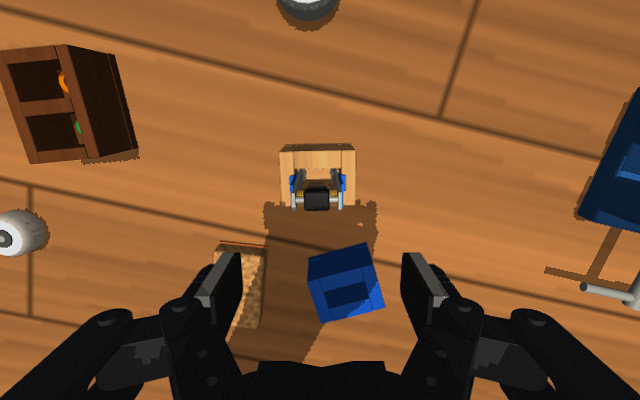

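```bash
python3 - <<'E'
from h import *
g=load('w1'); f=g['frame']
save('w1c',cv2.resize(f[135:225,260:380],None,fx=6.5,fy=6.5,interpolation=cv2.INTER_CUBIC))
E
```

```text
(no output)
```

View pics/w1c.png

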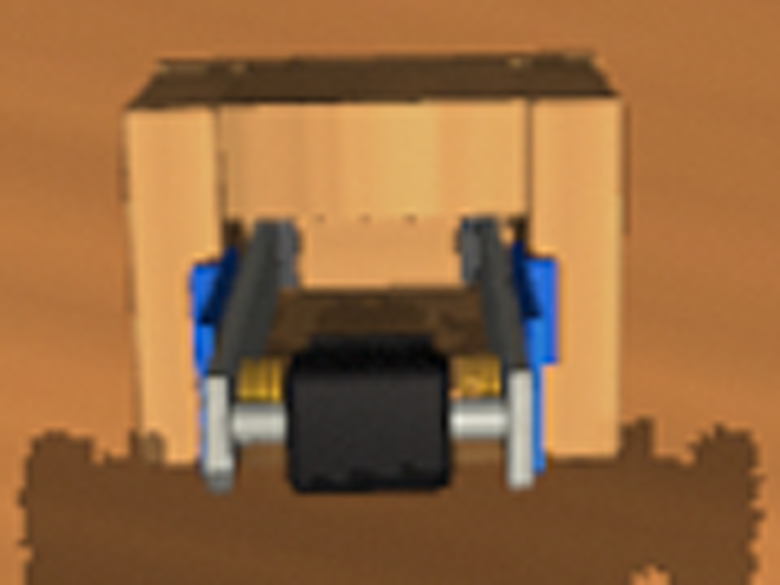

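```bash
python3 - <<'E'
from h import *
g=load('w1'); T=Tcam(g,g['s'])
c=lambda L:[(260+(x+.5)/6.5-.5,135+(y+.5)/6.5-.5) for x,y in L]
p=atz(g,c([(218,425),(522,425),(205,478),(205,374),(535,478),(535,374)]),.138,T); print(p.round(4)); print(p[:2].mean(0), np.linalg.norm(p[0]-p[1]))
d=p[0]-p[1]; print('yaw',np.arctan2(-d[0],d[1]))
q=atz(g,c([(128,107),(620,98),(140,462),(617,457)]),.06,T); print(q.round(4),q.mean(0)); 
for a,b in((0,1),(2,3),(0,2),(1,3)): e=q[a]-q[b]; print(np.linalg.norm(e),np.arctan2(e[1],e[0]))
E
```

```text
[[ 0.5245 -0.2178  0.138 ]
 [ 0.5329 -0.2529  0.138 ]
 [ 0.5177 -0.2177  0.138 ]
 [ 0.5303 -0.215   0.138 ]
 [ 0.5268 -0.256   0.138 ]
 [ 0.5393 -0.2528  0.138 ]]
[ 0.52868813 -0.23534331  0.138     ] 0.03603295287650707
yaw 0.23361251755299184
[[ 0.5459 -0.1932  0.06  ]
 [ 0.5642 -0.2642  0.06  ]
 [ 0.492  -0.2059  0.06  ]
 [ 0.5101 -0.2782  0.06  ]] [ 0.52805054 -0.23536764  0.06      ]
0.07327577071721343 1.8226146414666993
0.07446434173063046 1.815387293270207
0.05538853092119974 0.23209341123627972
0.055916010539809255 0.253502334682721
```

The tongs' centre is (0.5287,-0.2353) with yaw 0.235, and the holder centre agrees. Descending to the thumb pads.

>>> move_arm(motion=[[[-3.3, 2.8, 0], [0, 0, 0.002]], [[-3.3, 2.8, -30], [0, 0, 0.002]], [[-3.3, 2.8, -65], [0, 0, 0.002]], [[-3.3, 2.8, -100], [0, 0, 0.002]], [[-3.3, 2.8, -130], [0, 0, 0.002]], [[-3.3, 2.8, -150], [0, 0, 0.002]], [[-3.3, 2.8, -162], [0, 0, 0.002]], [[-3.3, 2.8, -162], [0, 0, 0.002]], [[-3.3, 2.8, -162], [0, 0, 0.002]]], jaw=70)

```text
clock: 3.7
position: [0.5267, -0.2391, 0.1091]
tool_rot: [3.141, -0.001, 0.23]
force: [-0.5, -0.0, 0.1]
grip_width: 0.07
```

```bash
python3 - <<'E'
from h import *
g=wr('w2')
E
```

```text
3.7 [ 0.5267 -0.2391  0.1091] [ 3.141e+00 -9.000e-04  2.304e-01] [-0.46 -0.    0.07] 0.06999420063164 0.003881619321660166
```

View pics/w2.png

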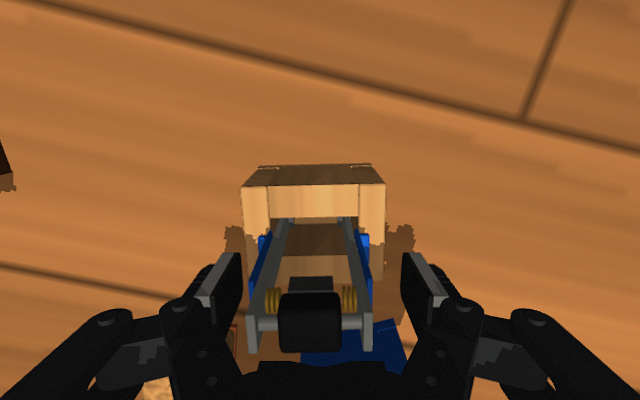

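```bash
python3 - <<'E'
from h import *
s=observe();print(s['clock'],s['position'])
g=load('w2'); T=Tcam(g,g['s']); f=g['frame']
save('w2c',cv2.resize(f[220:360,230:410],None,fx=4.4,fy=4.2,interpolation=cv2.INTER_CUBIC))
p=atz(g,[(253,333),(368.5,333)],.138,T);print(p,p.mean(0)); d=p[0]-p[1]; print('yaw',np.arctan2(-d[0],d[1]))
q=atz(g,[(241,187),(386,184)],.06,T);print(q,q.mean(0)); d=q[0]-q[1]; print('yaw',np.arctan2(-d[0],d[1]), q.mean(0)-.028*np.array([np.cos(.235),np.sin(.235),0]))
E
```

```text
3.75 [ 0.52681978 -0.23902423  0.10916945]
[[ 0.52344093 -0.21828244  0.138     ]
 [ 0.53158919 -0.25328808  0.138     ]] [ 0.52751506 -0.23578526  0.138     ]
yaw 0.22869749414103943
[[ 0.54544021 -0.19308839  0.06      ]
 [ 0.5637669  -0.26457063  0.06      ]] [ 0.55460356 -0.22882951  0.06      ]
yaw 0.25097528307589256 [ 0.52737316 -0.23534911  0.06      ]
```

View pics/w2c.png

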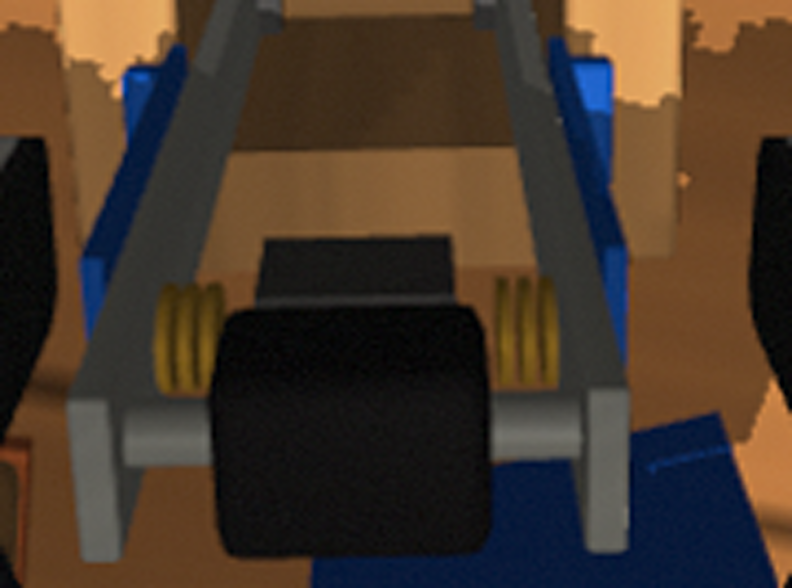

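>>> move_arm(motion=[[[1, 3.4, -1], [0, 0, 0.004]], [[1, 3.4, -1], [0, 0, 0.004]]])

```text
clock: 4.0
position: [0.5277, -0.2349, 0.1076]
tool_rot: [3.142, -0.0, 0.235]
force: [-0.0, -1.2, -0.8]
grip_width: 0.0704
```

>>> move_arm(motion=[[[0, 0, 0], [0, 0, 0]], [[0, 0, 0], [0, 0, 0]], [[0, 0, 0], [0, 0, 0]], [[0, 0, 0], [0, 0, 0]], [[0, 0, 0], [0, 0, 0]], [[0, 0, 0], [0, 0, 0]]], jaw=38, grip_force=20)

```text
clock: 4.75
position: [0.5276, -0.2354, 0.1074]
tool_rot: [3.141, -0.0, 0.235]
force: [0.0, -0.6, 5.5]
grip_width: 0.038
```

```bash
python3 - <<'E'
from h import *
g=wr('w3'); print(g['s']['joint_efforts'])
E
```

```text
4.75 [ 0.5276 -0.2354  0.1074] [ 3.1414e+00 -2.0000e-04  2.3470e-01] [ 0.05 -0.57  5.48] 0.03797889895894614 0.0016854330049314392
[-2.48077456e-01 -9.07871318e+01  1.63336108e-01 -2.53068852e+01
 -8.49473965e-02 -2.85731780e-02  3.65289998e-03]
```

View pics/w3.png

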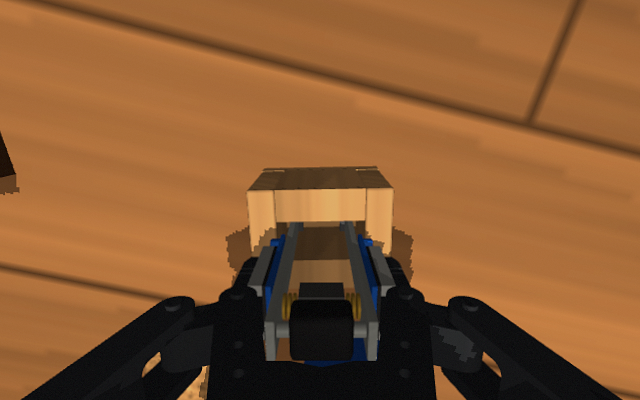

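>>> move_arm(motion=[[[0, 0, 10], [0, 0, 0]], [[0, 0, 25], [0, 0, 0]], [[0, 0, 45], [0, 0, 0]], [[0, 0, 70], [0, 0, 0]], [[0, 0, 95], [0, 0, 0]], [[0, 0, 110], [0, 0, 0]], [[0, 0, 110], [0, 0, 0]]])

```text
clock: 5.68
position: [0.5278, -0.2354, 0.2184]
tool_rot: [3.141, -0.002, 0.235]
force: [0.2, 0.4, -1.5]
grip_width: 0.038
```

```bash
python3 - <<'E'
from h import *
s=observe(); print(s['position'],s['force'],s['grip_width'])
g=load('top0'); o=np.array([271,162])
c=lambda L,o:[(o[0]+(x+.5)/5-.5,o[1]+(y+.5)/5-.5) for x,y in L]
print('bush',atz(g,c([(180,145)],o),.028+.008),'green',atz(g,c([(219,237)],o),.036))
print('block corners',q:=atz(g,c([(95,105),(238,60),(308,270),(165,318)],o),.07),q.mean(0))
for a,b in((1,2),(0,3)): e=q[a]-q[b]; print(np.linalg.norm(e),np.arctan2(e[1],e[0]))
o=[171,163]
q=atz(g,c([(155,60),(328,110),(250,345),(78,292)],o),.025);print('jig',q,q.mean(0))
for a,b in((0,3),(1,2)): e=q[a]-q[b]; print(np.linalg.norm(e),np.arctan2(e[1],e[0]))
f=load('side0')['frame'];save('s0c',cv2.resize(f[115:180,235:310],None,fx=9,fy=9,interpolation=cv2.INTER_CUBIC))
E
```

```text
[ 0.52784089 -0.23542384  0.21837194] [ 0.24226982  0.38430187 -1.51634878] 0.03803692426178427
bush [[0.5606628  0.02504573 0.036     ]] green [[0.52030381 0.00740672 0.036     ]]
block corners [[ 5.74644710e-01  6.07231476e-02  7.00000000e-02]
 [ 5.94609185e-01  1.20601744e-04  7.00000000e-02]
 [ 5.05493298e-01 -3.05080089e-02  7.00000000e-02]
 [ 4.84556879e-01  2.98098023e-02  7.00000000e-02]] [0.53982602 0.01503639 0.07      ]
0.0942324417357867 0.33104614512941777
0.09524417133487657 0.330556465509118
jig [[0.59473858 0.26030313 0.025     ]
 [0.57316466 0.18234883 0.025     ]
 [0.4682878  0.2146716  0.025     ]
 [0.49083163 0.29182331 0.025     ]] [0.53175567 0.23728672 0.025     ]
0.10858257735610172 -0.29452735084984655
0.1097447785075054 -0.2989602144774297
```

View pics/s0c.png

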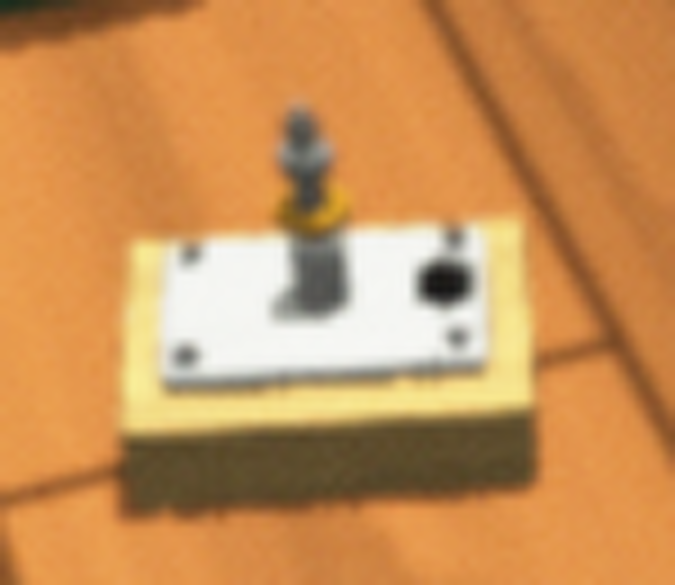

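>>> move_arm(motion=[[[-4, 30, 0], [0, 0, 0.01]], [[-9, 75, 0], [0, 0, 0.03]], [[-14, 120, 0], [0, 0, 0.05]], [[-19, 165, 0], [0, 0, 0.07]], [[-24, 205, 0], [0, 0, 0.085]], [[-28, 230, 0], [0, 0, 0.095]], [[-28, 239, 0], [0, 0, 0.096]], [[-28, 239, 0], [0, 0, 0.096]], [[-28, 239, 0], [0, 0, 0.096]]])

```text
clock: 6.8
position: [0.4995, 0.0026, 0.217]
tool_rot: [3.141, 0.0, 0.329]
force: [-0.2, -0.6, -0.8]
grip_width: 0.0379
```

```bash
python3 - <<'E'
from h import *
g=wr('w4')
E
```

```text
6.8 [0.4995 0.0026 0.217 ] [3.1414e+00 5.0000e-04 3.2930e-01] [-0.17 -0.63 -0.82] 0.03791916725313505 0.003183867668247721
```

View pics/w4.png

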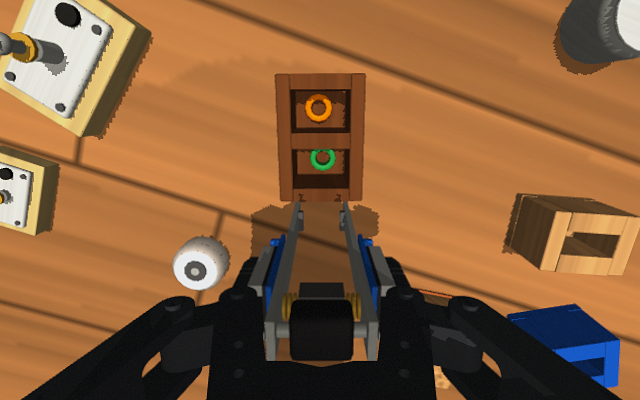

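```bash
python3 - <<'E'
from h import *
g=load('w4'); f=g['frame']
save('w4c',cv2.resize(f[65:240,260:380],None,fx=5,fy=3.4,interpolation=cv2.INTER_CUBIC))
hsv=cv2.cvtColor(f,cv2.COLOR_RGB2HSV); T=Tcam(g,g['s'])
m=((hsv[...,0]>8)&(hsv[...,0]<25)&(hsv[...,1]>200)&(hsv[...,2]>200)); m[:85]=0;m[130:]=0;m[:,:295]=0;m[:,345:]=0
y,x=np.nonzero(m); print(len(x),x.mean(),y.mean(),x.min(),x.max(),y.min(),y.max())
cs,_=cv2.findContours(m.astype('u1'),cv2.RETR_EXTERNAL,cv2.CHAIN_APPROX_NONE); c=max(cs,key=len); print(cv2.fitEllipse(c))
print(atz(g,[cv2.fitEllipse(c)[0]],.028,T))
E
```

```text
256 318.3671875 110.30078125 306 331 99 120
((318.2152099609375, 108.2265625), (21.745468139648438, 23.485763549804688), 83.36820983886719)
[[0.55949785 0.02548008 0.028     ]]
```

View pics/w4c.png

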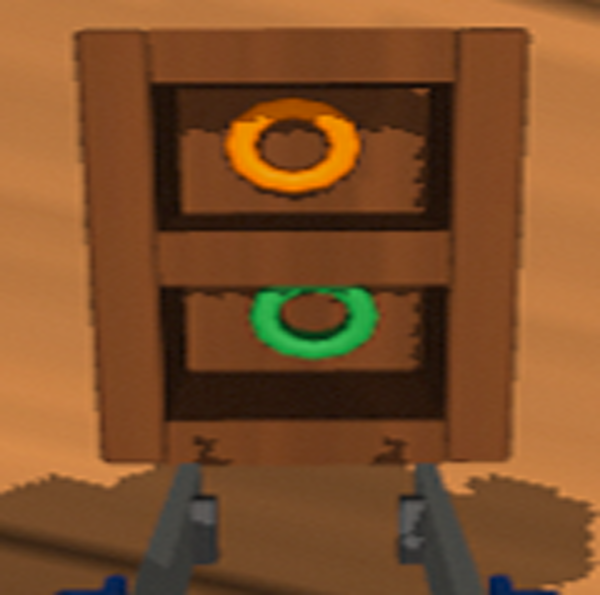

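```bash
python3 - <<'E'
from h import *
g=load('w4'); s=g['s']; T=Tcam(g,s); p=np.array(s['position']); yaw=s['tool_rot'][2]
c=lambda L:[(260+(x+.5)/5-.5,65+(y+.5)/3.4-.5) for x,y in L]
q=atz(g,c([(75,30),(527,30),(512,462),(103,462)]),.07,T); print('block',q.round(4),q.mean(0).round(4))
for a,b in((0,3),(1,2)): e=q[a]-q[b]; print(np.linalg.norm(e),np.arctan2(e[1],e[0]))
Rz=np.array([[np.cos(yaw),np.sin(yaw),0],[-np.sin(yaw),np.cos(yaw),0],[0,0,1]])
def rel(P): return ((P-p)@Rz.T).round(4)
print('well outer rect top',rel(atz(g,c([(150,83),(452,83),(448,230),(160,230)]),.07,T)))
print('bush rel',rel(atz(g,[(318.4,108)],.028,T)))
tip=atz(g,c([(180,465),(203,465),(413,465),(437,465)]),p[2]-.0974,T); print('tips rel',rel(tip),rel(tip).mean(0))
ed=atz(g,c([(217,497),(217,560),(398,497),(398,560)]),p[2]-.0974+.02,T); print('ledges rel',rel(ed),rel(ed).mean(0))
E
```

```text
block [[ 0.5734  0.0636  0.07  ]
 [ 0.5948  0.0009  0.07  ]
 [ 0.5032 -0.0317  0.07  ]
 [ 0.4816  0.0316  0.07  ]] [0.5383 0.0161 0.07  ]
0.09720711774611375 0.336201613499836
0.09722866738901417 0.3411371939031438
well outer rect top [[ 0.0788  0.0232 -0.147 ]
 [ 0.0788 -0.0217 -0.147 ]
 [ 0.0472 -0.0218 -0.147 ]
 [ 0.0472  0.0225 -0.147 ]]
bush rel [[ 0.0643  0.0021 -0.189 ]]
tips rel [[ 0.0065  0.0168 -0.0974]
 [ 0.0065  0.0137 -0.0974]
 [ 0.0065 -0.0142 -0.0974]
 [ 0.0065 -0.0174 -0.0974]] [ 0.0065   -0.000275 -0.0974  ]
ledges rel [[ 0.0065  0.0109 -0.0774]
 [-0.0055  0.0111 -0.0774]
 [ 0.0065 -0.0112 -0.0774]
 [-0.0056 -0.0113 -0.0774]] [ 0.000475 -0.000125 -0.0774  ]
```

The bushing is at (0.5596,0.0254), 1.5 mm off the well's centre. The tongs hang on the tool axis. Moving over and then down.

>>> move_arm(motion=[[[20, 8, 0], [0, 0, 0.004]], [[45, 17, 0], [0, 0, 0.007]], [[59.9, 22.9, 0], [0, 0, 0.009]], [[59.9, 22.9, 0], [0, 0, 0.009]], [[59.9, 22.9, -20], [0, 0, 0.009]], [[59.9, 22.9, -40], [0, 0, 0.009]], [[59.9, 22.9, -40], [0, 0, 0.009]]])

```text
clock: 7.72
position: [0.5582, 0.0257, 0.1763]
tool_rot: [-3.141, 0.003, 0.339]
force: [-0.4, 0.2, -1.2]
grip_width: 0.0377
```

```bash
python3 - <<'E'
from h import *
g=wr('w5')
save('w5c',cv2.resize(g['frame'][150:350,240:400],None,fx=4,fy=3,interpolation=cv2.INTER_CUBIC))
E
```

```text
7.72 [0.5582 0.0257 0.1763] [-3.1412e+00  2.6000e-03  3.3890e-01] [-0.42  0.24 -1.15] 0.03774486813004939 0.03078271947528555
```

View pics/w5c.png

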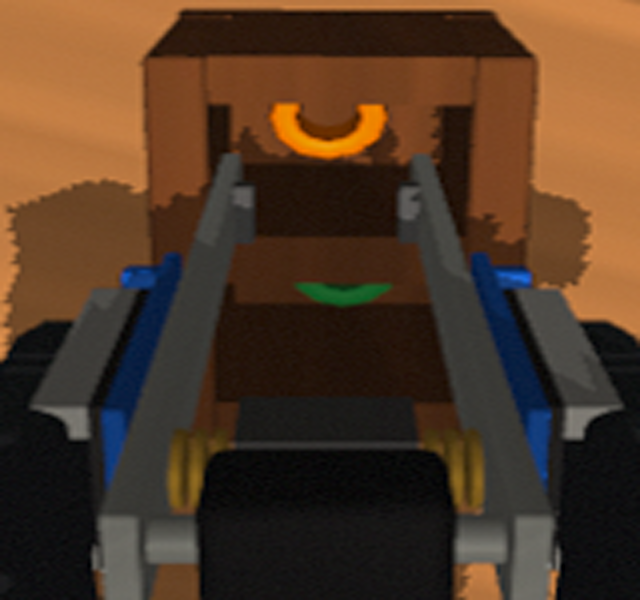

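>>> move_arm(motion=[[[0, 0, -15], [0, 0, 0]], [[0, 0, -30], [0, 0, 0]], [[0, 0, -45], [0, 0, 0]], [[0, 0, -58], [0, 0, 0]], [[0, 0, -64], [0, 0, 0]], [[0, 0, -67], [0, 0, 0]], [[0, 0, -67], [0, 0, 0]], [[0, 0, -67], [0, 0, 0]]])

```text
clock: 8.78
position: [0.5596, 0.0266, 0.1106]
tool_rot: [3.141, -0.001, 0.34]
force: [-0.6, -0.6, -0.0]
grip_width: 0.0383
```

```bash
python3 - <<'E'
from h import *
g=wr('w6')
save('w6c',cv2.resize(g['frame'][150:350,240:400],None,fx=4,fy=3,interpolation=cv2.INTER_CUBIC))
E
```

```text
8.78 [0.5596 0.0266 0.1106] [ 3.1415e+00 -5.0000e-04  3.3970e-01] [-0.56 -0.63 -0.04] 0.03834483705757555 0.0023734627924933303
```

View pics/w6c.png

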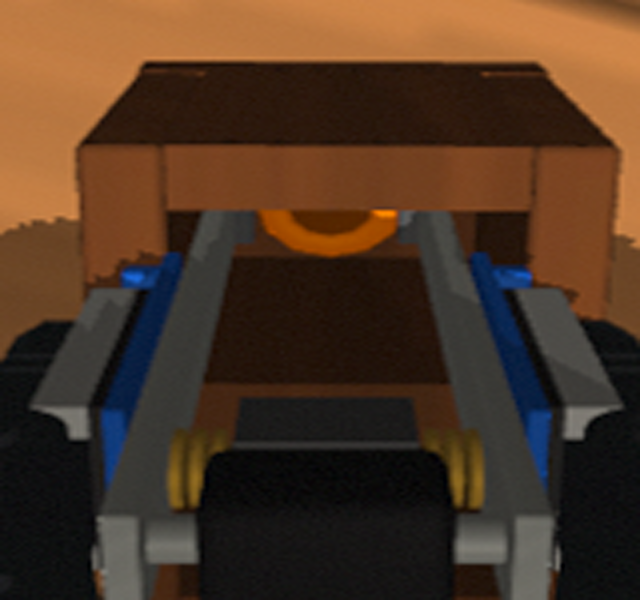

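>>> move_arm(motion=[[[0, 0, 0], [0, 0, 0]], [[0, 0, 0], [0, 0, 0]], [[0, 0, 0], [0, 0, 0]]], jaw=34)

```text
clock: 9.2
position: [0.5594, 0.0266, 0.1103]
tool_rot: [3.142, -0.0, 0.34]
force: [0.0, -0.6, -0.9]
grip_width: 0.034
```

>>> move_arm(motion=[[[0, 0, 0], [0, 0, 0]], [[0, 0, 0], [0, 0, 0]], [[0, 0, 0], [0, 0, 0]]], jaw=33.2)

```text
clock: 9.57
position: [0.5594, 0.0266, 0.1103]
tool_rot: [-3.142, -0.0, 0.34]
force: [-0.0, -0.0, -1.8]
grip_width: 0.0335
```

```bash
python3 - <<'E'
from h import *
g=wr('w7')
save('w7c',cv2.resize(g['frame'][150:350,240:400],None,fx=4,fy=3,interpolation=cv2.INTER_CUBIC))
E
```

```text
9.57 [0.5594 0.0266 0.1103] [-3.1416 -0.      0.3397] [-0.03 -0.01 -1.8 ] 0.03353687866301143 0.001548472303622054
```

View pics/w7c.png

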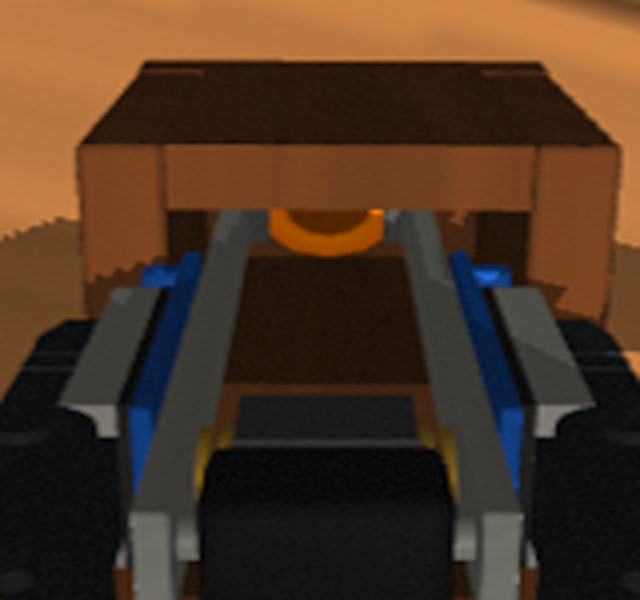

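```bash
python3 - <<'E'
from h import *
W=[];F=[]
for i in range(8):
    grab_frame('wrist'); s=observe(); W.append(s['grip_width']*1e3);F.append(s['force'])
print(np.round(W,2),np.mean(W),np.mean(F,0),s['clock'])
E
```

```text
[33.01 33.14 33.11 33.31 33.13 33.24 33.43 33.33] 33.212964138157005 [-0.02484805 -0.28125006 -1.03852057] 10.025
```

>>> move_arm(motion=[[[0, 0, 4], [0, 0, 0]], [[0, 0, 10], [0, 0, 0]], [[0, 0, 20], [0, 0, 0]], [[0, 0, 35], [0, 0, 0]], [[0, 0, 35], [0, 0, 0]]])

```text
clock: 10.65
position: [0.5601, 0.0266, 0.1469]
tool_rot: [3.141, -0.002, 0.34]
force: [-0.6, 0.3, -1.7]
grip_width: 0.0331
```

```bash
python3 - <<'E'
from h import *
g=wr('w8')
W=[];F=[]
for i in range(3):
    g2=grab_frame('side'); s=observe(); W.append(s['grip_width']*1e3);F.append(s['force'])
print(np.mean(W),np.mean(F,0))
save('w8c',cv2.resize(g['frame'][130:350,240:400],None,fx=4,fy=2.7,interpolation=cv2.INTER_CUBIC))
E
```

```text
10.65 [0.5601 0.0266 0.1469] [ 3.141e+00 -2.300e-03  3.396e-01] [-0.62  0.35 -1.71] 0.03305135991174288 0.024504125457482463
33.39105777596072 [ 0.06306948  0.0794508  -1.31710009]
```

View pics/w8c.png

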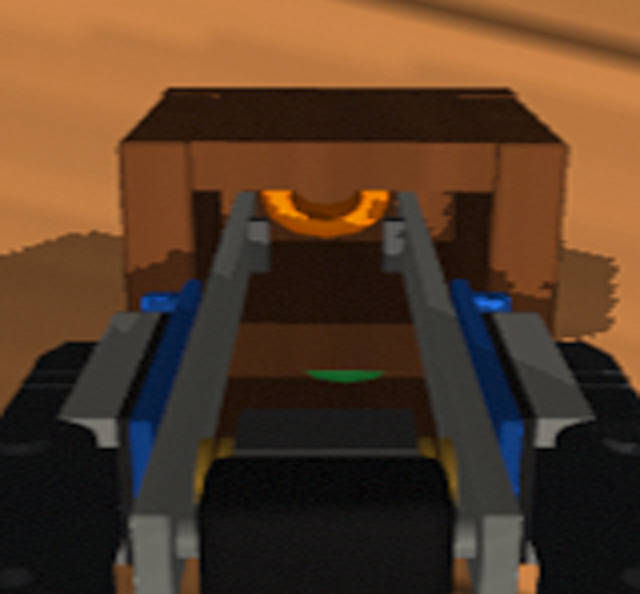

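The bushing stayed down, since a 33.2 mm opening was too loose. Going back down to squeeze a little more.

>>> move_arm(motion=[[[0, 0, 0], [0, 0, 0]], [[0, 0, 0], [0, 0, 0]]], jaw=38)

```text
clock: 11.1
position: [0.5593, 0.0266, 0.145]
tool_rot: [-3.141, 0.0, 0.34]
force: [0.9, 0.1, -0.3]
grip_width: 0.0375
```

```bash
python3 - <<'E'
from h import *
g=wr('w9')
save('w9c',cv2.resize(g['frame'][130:350,240:400],None,fx=4,fy=2.7,interpolation=cv2.INTER_CUBIC))
E
```

```text
11.1 [0.5593 0.0266 0.145 ] [-3.1414e+00  4.0000e-04  3.3980e-01] [ 0.92  0.06 -0.34] 0.03753944609616124 0.0020939438848587067
```

View pics/w9c.png

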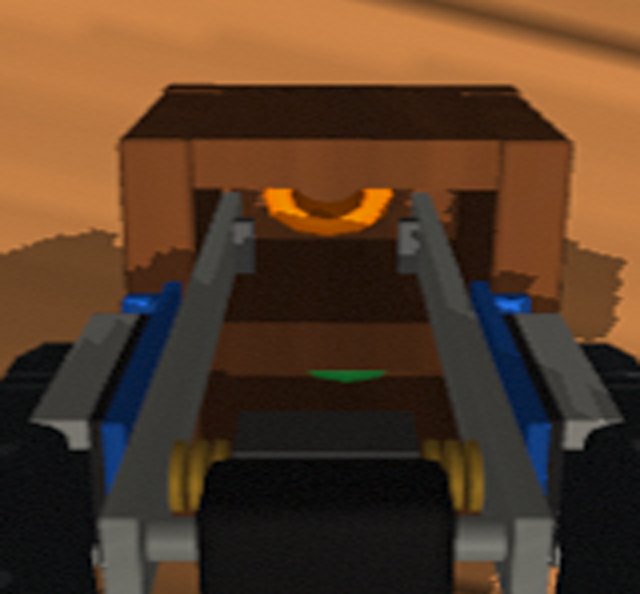

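>>> move_arm(motion=[[[0, 0, -20], [0, 0, 0]], [[0, 0, -30], [0, 0, 0]], [[0, 0, -35], [0, 0, 0]], [[0, 0, -35], [0, 0, 0]]])

```text
clock: 11.65
position: [0.5594, 0.0266, 0.1102]
tool_rot: [-3.141, 0.0, 0.34]
force: [0.7, 0.4, -1.3]
grip_width: 0.0381
```

>>> move_arm(motion=[[[0, 0, 0], [0, 0, 0]], [[0, 0, 0], [0, 0, 0]], [[0, 0, 0], [0, 0, 0]], [[0, 0, 0], [0, 0, 0]]], jaw=32.6)

```text
clock: 12.15
position: [0.5594, 0.0266, 0.1104]
tool_rot: [3.142, -0.0, 0.34]
force: [0.5, -1.0, -0.9]
grip_width: 0.0328
```

```bash
cat >> h.py <<'E'
def avg(n=5):
    W=[];F=[];P=[]
    for i in range(n):
        grab_frame('wrist'); s=observe(); W.append(s['grip_width']*1e3);F.append(s['force']);P.append(s['position'])
    print('avg',round(s['clock'],2),np.mean(W).round(2),np.mean(F,0).round(2),np.mean(P,0).round(4))
E
python3 - <<'E'
from h import *
avg(6)
E
```

```text
avg 12.45 32.63 [-0.   -0.39 -1.04] [0.5594 0.0266 0.1103]
```

>>> move_arm(motion=[[[0, 0, 0], [0, 0, 0]], [[0, 0, 0], [0, 0, 0]], [[0, 0, 0], [0, 0, 0]]], jaw=32)

```text
clock: 12.82
position: [0.5594, 0.0266, 0.1103]
tool_rot: [3.142, -0.0, 0.34]
force: [-0.4, 0.5, 0.7]
grip_width: 0.0325
```

```bash
python3 - <<'E'
from h import *
avg(6)
g=load('w7')
a=grab_frame('wrist'); save('w10c',cv2.resize(a['frame'][150:350,240:400],None,fx=4,fy=3,interpolation=cv2.INTER_CUBIC))
E
```

```text
avg 13.12 32.22 [-0.29 -0.2   1.01] [0.5594 0.0266 0.1103]
```

View pics/w10c.png

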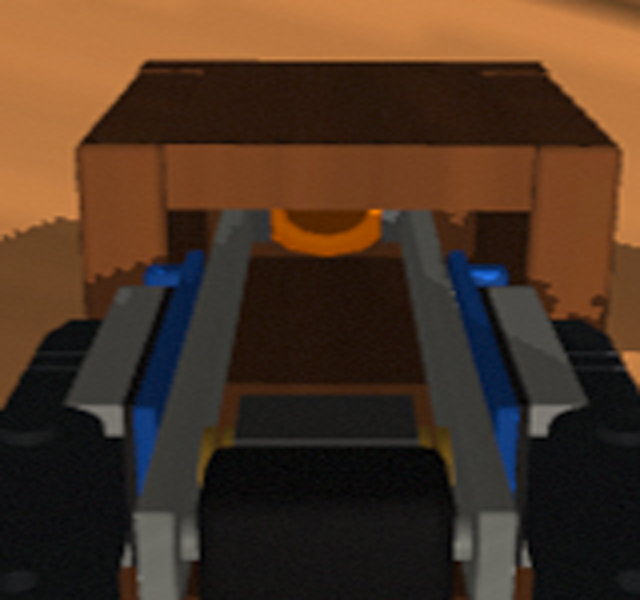

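>>> move_arm(motion=[[[0, 0, 3], [0, 0, 0]], [[0, 0, 8], [0, 0, 0]], [[0, 0, 16], [0, 0, 0]], [[0, 0, 25], [0, 0, 0]], [[0, 0, 25], [0, 0, 0]]])

```text
clock: 13.8
position: [0.5598, 0.0266, 0.1362]
tool_rot: [3.141, -0.001, 0.34]
force: [-0.5, 0.1, -1.5]
grip_width: 0.032
```

```bash
python3 - <<'E'
from h import *
g=wr('w11');avg(4)
save('w11c',cv2.resize(g['frame'][130:350,240:400],None,fx=4,fy=2.7,interpolation=cv2.INTER_CUBIC))
E
```

```text
13.8 [0.5598 0.0266 0.1362] [ 3.1413e+00 -1.4000e-03  3.3960e-01] [-0.48  0.12 -1.54] 0.03195661499766355 0.017172821128158183
avg 14.05 32.45 [-0.23 -0.16 -1.13] [0.5593 0.0266 0.1352]
```

View pics/w11c.png

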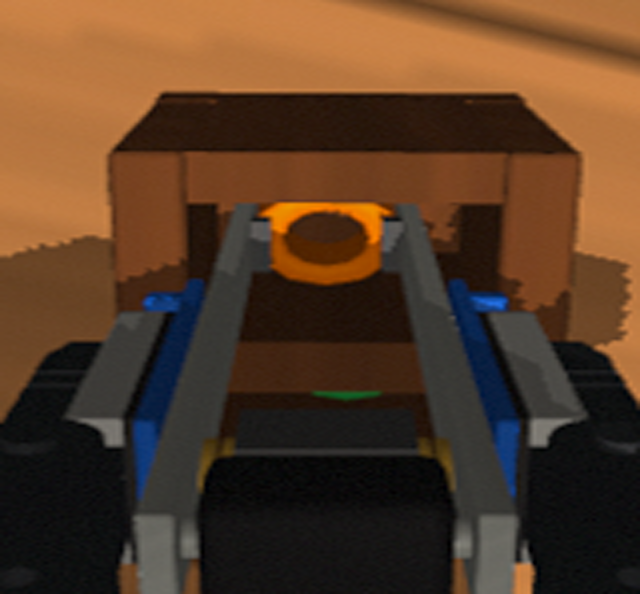

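It's lifted. I'll relax the squeeze slightly just above the floor to keep the load on the bushing moderate.

>>> move_arm(motion=[[[0, 0, -12], [0, 0, 0]], [[0, 0, -20], [0, 0, 0]], [[0, 0, -20], [0, 0, 0]]])

```text
clock: 14.42
position: [0.5589, 0.0266, 0.1142]
tool_rot: [-3.141, 0.002, 0.34]
force: [0.3, -0.2, -0.4]
grip_width: 0.032
```

>>> move_arm(motion=[[[0, 0, 0], [0, 0, 0]], [[0, 0, 0], [0, 0, 0]], [[0, 0, 0], [0, 0, 0]]], jaw=32.3)

```text
clock: 14.8
position: [0.5595, 0.0265, 0.1155]
tool_rot: [3.142, -0.0, 0.34]
force: [0.7, -0.0, -1.2]
grip_width: 0.0324
```

```bash
python3 - <<'E'
from h import *
avg(8); wr('w12')
E
```

```text
avg 15.2 32.26 [ 0.01 -0.34 -1.09] [0.5594 0.0266 0.1154]
15.2 [0.5594 0.0266 0.1153] [-3.1416  0.      0.3397] [-0.06 -0.21 -1.07] 0.03189651758591109 0.001039694023099157
```

>>> move_arm(motion=[[[0, 0, 10], [0, 0, 0]], [[0, 0, 30], [0, 0, 0]], [[0, 0, 55], [0, 0, 0]], [[0, 0, 80], [0, 0, 0]], [[0, 0, 105], [0, 0, 0]], [[0, 0, 125], [0, 0, 0]], [[0, 0, 125], [0, 0, 0]]])

```text
clock: 16.12
position: [0.56, 0.0266, 0.242]
tool_rot: [3.141, -0.003, 0.34]
force: [-0.6, -0.4, -1.8]
grip_width: 0.0324
```

```bash
python3 - <<'E'
from h import *
g=wr('w13')
save('w13c',cv2.resize(g['frame'][130:350,240:400],None,fx=4,fy=2.7,interpolation=cv2.INTER_CUBIC))
a=load('side0');t=load('top0')
# pin tip triangulation
sp=(235+300/9-.5,115+105/9-.5)
sc=(235+313/9-.5,115+208/9-.5)
tp=(171+162/5-.5,163+192/5-.5)
for z in (.086,.092,.098,.104,.11): print(z,atz(a,[sp],z)[0].round(4),atz(t,[tp],z)[0].round(4),'cup',atz(a,[sc],z-.034)[0].round(4))
E
```

```text
16.12 [0.56   0.0266 0.242 ] [ 3.1409e+00 -2.7000e-03  3.3970e-01] [-0.61 -0.42 -1.79] 0.03241385190195207 0.03357094546876617
0.086 [0.5374 0.2603 0.086 ] [0.5328 0.24   0.086 ] cup [0.5372 0.2602 0.052 ]
0.092 [0.5358 0.2522 0.092 ] [0.5325 0.2385 0.092 ] cup [0.5356 0.2527 0.058 ]
0.098 [0.5341 0.2441 0.098 ] [0.5322 0.2369 0.098 ] cup [0.5341 0.2451 0.064 ]
0.104 [0.5325 0.2361 0.104 ] [0.5318 0.2354 0.104 ] cup [0.5326 0.2375 0.07  ]
0.11 [0.5309 0.228  0.11  ] [0.5315 0.2338 0.11  ] cup [0.5311 0.2299 0.076 ]
```

View pics/w13c.png

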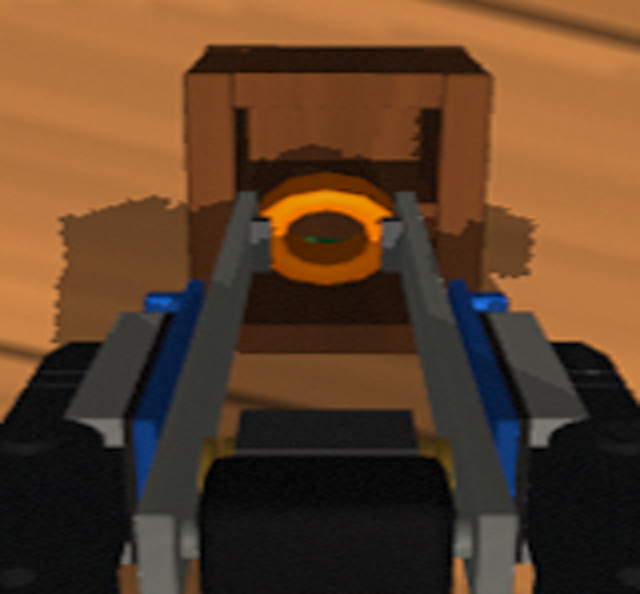

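Held at 32.3 mm below the force limit. The pin tip is about 0.104 m up at (0.532,0.236). Moving to view the larger truck from above.

>>> move_arm(motion=[[[-9, 20, 0], [0, 0, -0.06]], [[-19, 48, 0], [0, 0, -0.14]], [[-30, 78, 0], [0, 0, -0.22]], [[-42, 108, 0], [0, 0, -0.3]], [[-54, 138, 0], [0, 0, -0.38]], [[-65, 167, 0], [0, 0, -0.46]], [[-75, 193, 0], [0, 0, -0.54]], [[-83, 213, 0], [0, 0, -0.6]], [[-88, 225, 0], [0, 0, -0.63]], [[-89, 228, 0], [0, 0, -0.637]], [[-89, 228, 0], [0, 0, -0.637]], [[-89, 228, 0], [0, 0, -0.637]]])

```text
clock: 17.68
position: [0.4706, 0.2539, 0.2401]
tool_rot: [3.141, 0.0, -0.298]
force: [0.6, 0.4, -0.1]
grip_width: 0.0323
```

```bash
python3 - <<'E'
from h import *
g=wr('w14')
save('w14c',cv2.resize(g['frame'][60:240,240:400],None,fx=4.5,fy=3.3,interpolation=cv2.INTER_CUBIC))
E
```

```text
17.68 [0.4706 0.2539 0.2401] [ 3.1412e+00  1.0000e-04 -2.9750e-01] [ 0.59  0.4  -0.07] 0.03225580858817658 0.003975178315836293
```

View pics/w14.png

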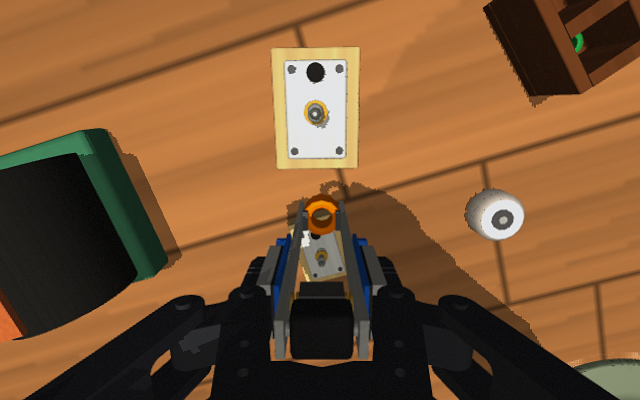

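View pics/w14c.png

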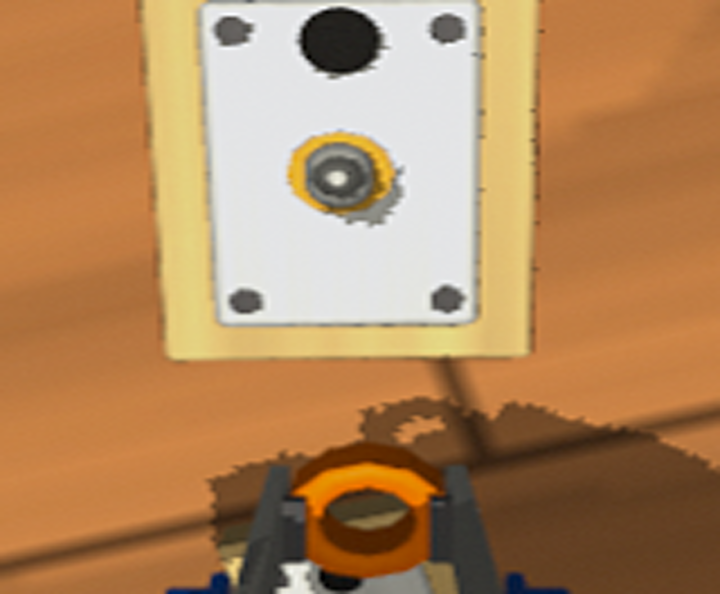

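```bash
python3 - <<'E'
from h import *
g=load('w14'); s=g['s']; T=Tcam(g,s); p=np.array(s['position']); yaw=s['tool_rot'][2]
c=lambda L:[(240+(x+.5)/4.5-.5,60+(y+.5)/3.3-.5) for x,y in L]
Rz=np.array([[np.cos(yaw),np.sin(yaw),0],[-np.sin(yaw),np.cos(yaw),0],[0,0,1]])
rel=lambda P:((P-p)@Rz.T).round(4)
for z in(.098,.104,.110): print('tip',z,rel(atz(g,c([(338,177)]),z,T)),'cup',rel(atz(g,c([(342,172)]),z-.032,T)), 'cupdia',np.ptp(rel(atz(g,c([(289,172),(395,172)]),z-.032,T)),0)[1],np.ptp(rel(atz(g,c([(342,131),(342,213)]),z-.032,T)),0)[0])
print('bush',rel(atz(g,c([(368.5,521),(322,521),(415,521),(368,487),(368,555)]),.1578,T)))
q=atz(g,c([(145,0),(540,0),(532,355),(168,358)]),.025,T)
r=atz(g,c([(218,324),(480,320),(204,3),(478,3)]),.038,T);print('plate',rel(r))
print('screws',rel(atz(g,c([(233,31),(448,28),(246,300),(447,298)]),.038,T)))
print('tips',rel(atz(g,c([(272,467),(290,467),(445,467),(467,467)]),p[2]-.0974,T)))
E
```

```text
tip 0.098 [[ 0.062   0.0038 -0.1421]] cup [[ 0.0621  0.0036 -0.1741]] cupdia 0.0196 0.020099999999999993
tip 0.104 [[ 0.0622  0.0037 -0.1361]] cup [[ 0.0623  0.0035 -0.1681]] cupdia 0.019200000000000002 0.019699999999999995
tip 0.11 [[ 0.0624  0.0036 -0.1301]] cup [[ 0.0624  0.0034 -0.1621]] cupdia 0.0188 0.01920000000000001
bush [[ 0.0008 -0.0011 -0.0823]
 [ 0.0008  0.0054 -0.0823]
 [ 0.0008 -0.0076 -0.0823]
 [ 0.0076 -0.001  -0.0823]
 [-0.0061 -0.001  -0.0823]]
plate [[ 0.0189  0.0304 -0.2021]
 [ 0.02   -0.0249 -0.2021]
 [ 0.1045  0.0306 -0.2021]
 [ 0.1045 -0.0227 -0.2021]]
screws [[ 0.0976  0.0252 -0.2021]
 [ 0.0983 -0.017  -0.2021]
 [ 0.0258  0.0243 -0.2021]
 [ 0.0263 -0.0179 -0.2021]]
tips [[ 0.0071  0.0131 -0.0974]
 [ 0.0071  0.0104 -0.0974]
 [ 0.007  -0.0124 -0.0974]
 [ 0.007  -0.0157 -0.0974]]
```

>>> move_arm(motion=[[[15, -3.5, 0], [0, 0, 0]], [[35, -8, 0], [0, 0, 0]], [[53, -12, 0], [0, 0, 0]], [[60.1, -13.5, -8], [0, 0, 0]], [[60.1, -13.5, -20], [0, 0, 0]], [[60.1, -13.5, -28], [0, 0, 0]], [[60.1, -13.5, -28], [0, 0, 0]], [[60.1, -13.5, -28], [0, 0, 0]]])

```text
clock: 18.73
position: [0.5304, 0.2413, 0.2125]
tool_rot: [-3.141, -0.0, -0.297]
force: [-0.0, 0.1, -0.7]
grip_width: 0.0323
```

```bash
python3 - <<'E'
from h import *
g=wr('w15')
a=cv2.resize(g['frame'][170:290,260:380],(480,480),interpolation=cv2.INTER_CUBIC)
h=grab_frame('side'); pickle.dump(h,open('s15.pkl','wb'))
b=cv2.resize(h['frame'][60:180,220:300],(320,480),interpolation=cv2.INTER_CUBIC)
save('w15c',np.hstack([a,b]))
E
```

```text
18.73 [0.5304 0.2413 0.2125] [-3.1413e+00 -2.0000e-04 -2.9690e-01] [-0.05  0.09 -0.68] 0.03230875910529722 0.0028704587683787176
```

View pics/w15c.png

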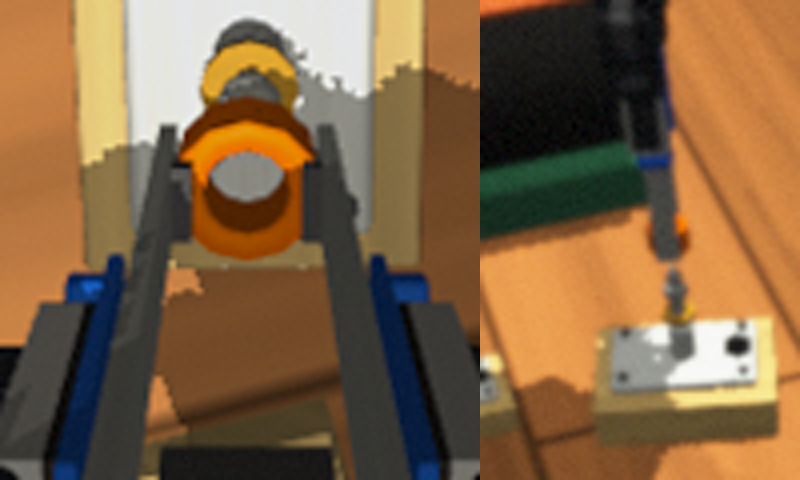

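>>> move_arm(motion=[[[0.3, -1.0, 0], [0, 0, 0]], [[0.3, -1.0, -5], [0, 0, 0]], [[0.3, -1.0, -8], [0, 0, 0]], [[0.3, -1.0, -8], [0, 0, 0]]])

```text
clock: 19.32
position: [0.5306, 0.24, 0.2039]
tool_rot: [3.141, 0.0, -0.297]
force: [-0.8, 0.8, -0.3]
grip_width: 0.0323
```

```bash
python3 - <<'E'
from h import *
g=wr('w16')
a=cv2.resize(g['frame'][170:290,260:380],(480,480),interpolation=cv2.INTER_CUBIC)
h=grab_frame('side'); pickle.dump(h,open('s16.pkl','wb'))
b=cv2.resize(h['frame'][100:160,250:290],(320,480),interpolation=cv2.INTER_CUBIC)
save('w16c',np.hstack([a,b]))
E
```

```text
19.32 [0.5306 0.24   0.2039] [ 3.1412e+00  4.0000e-04 -2.9720e-01] [-0.78  0.78 -0.31] 0.03226577400723971 0.006436838193203905
```

View pics/w16c.png

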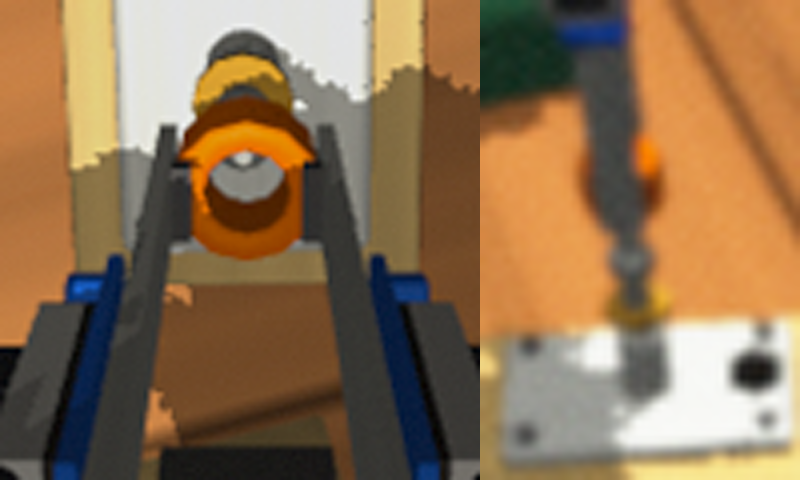

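```bash
python3 - <<'E'
from h import *
g=load('w16'); s=g['s']; T=Tcam(g,s); p=np.array(s['position']); yaw=s['tool_rot'][2]
Rz=np.array([[np.cos(yaw),np.sin(yaw),0],[-np.sin(yaw),np.cos(yaw),0],[0,0,1]])
rel=lambda P:((P-p)@Rz.T).round(4)
for z in (.1,.104,.108): print(rel(atz(g,[(321,209)],z,T)))
print(rel(atz(g,[(260+249/4-.4,170+188/4-.4),(260+207/4,170+185/4),(260+291/4,170+185/4)],p[2]-.0823,T)), 'cup',[rel(atz(g,[(260+243/4-.4,170+55/4-.4),(260+193/4,200),(260+294/4,200)],z,T))[:,1] for z in(.066,.07,.074)])
E
```

```text
[[-0.0006 -0.0008 -0.1039]]
[[ 0.0007 -0.0008 -0.0999]]
[[ 0.002  -0.0008 -0.0959]]
[[ 0.0014 -0.0013 -0.0823]
 [ 0.0017  0.005  -0.0823]
 [ 0.0017 -0.0082 -0.0823]] cup [array([-0.0003,  0.0092, -0.0107]), array([-0.0004,  0.0091, -0.0105]), array([-0.0004,  0.0089, -0.0104])]
```

>>> move_arm(motion=[[[0, 0.3, -3], [0, 0, 0]], [[0, 0.3, -6], [0, 0, 0]], [[0, 0.3, -9], [0, 0, 0]], [[0, 0.3, -11], [0, 0, 0]], [[0, 0.3, -11], [0, 0, 0]]])

```text
clock: 20.05
position: [0.5307, 0.2403, 0.1931]
tool_rot: [3.141, 0.0, -0.297]
force: [0.2, 0.2, -1.5]
grip_width: 0.0324
```

```bash
python3 - <<'E'
from h import *
g=wr('w17'); avg(2)
a=cv2.resize(g['frame'][170:290,260:380],(480,480),interpolation=cv2.INTER_CUBIC)
h=grab_frame('side')
b=cv2.resize(h['frame'][100:160,250:290],(320,480),interpolation=cv2.INTER_CUBIC)
save('w17c',np.hstack([a,b]))
E
```

```text
20.05 [0.5307 0.2403 0.1931] [ 3.1414e+00  2.0000e-04 -2.9730e-01] [ 0.16  0.2  -1.46] 0.03241682312126139 0.0022993973936349804
avg 20.2 32.35 [ 0.2  -0.43 -1.44] [0.5308 0.2404 0.1934]
```

View pics/w17c.png

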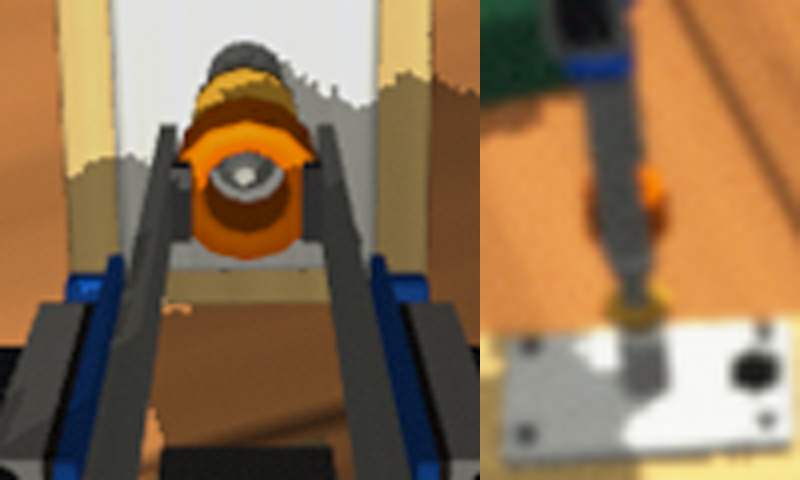

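>>> move_arm(motion=[[[0, 0, -2], [0, 0, 0]], [[0, 0, -4], [0, 0, 0]], [[0, 0, -6], [0, 0, 0]], [[0, 0, -7], [0, 0, 0]], [[0, 0, -8], [0, 0, 0]], [[0, 0, -8], [0, 0, 0]]])

```text
clock: 21.0
position: [0.5307, 0.2405, 0.1853]
tool_rot: [-3.142, 0.0, -0.297]
force: [-0.6, -0.1, -0.2]
grip_width: 0.0324
```

>>> move_arm(motion=[[[0, 0, -1], [0, 0, 0]], [[0, 0, -2], [0, 0, 0]], [[0, 0, -2], [0, 0, 0]]])

```text
clock: 21.38
position: [0.531, 0.2405, 0.1834]
tool_rot: [-3.141, -0.0, -0.297]
force: [-0.2, 0.3, 3.9]
grip_width: 0.0325
```

>>> move_arm(motion=[[[0, 0, -1], [0, 0, 0]], [[0, 0, -2], [0, 0, 0]], [[0, 0, -2], [0, 0, 0]]])

```text
clock: 21.75
position: [0.5308, 0.2405, 0.1811]
tool_rot: [-3.141, 0.0, -0.297]
force: [1.3, 1.8, 1.1]
grip_width: 0.0324
```

>>> move_arm(motion=[[[0, 0, -1], [0, 0, 0]], [[0, 0, -2], [0, 0, 0]], [[0, 0, -2], [0, 0, 0]]])

```text
clock: 22.12
position: [0.5307, 0.2405, 0.1791]
tool_rot: [3.142, 0.0, -0.297]
force: [0.6, 2.3, -2.0]
grip_width: 0.0326
```

```bash
python3 - <<'E'
from h import *
g=wr('w18'); avg(2)
a=cv2.resize(g['frame'][170:290,260:380],(480,480),interpolation=cv2.INTER_CUBIC)
h=grab_frame('side')
b=cv2.resize(h['frame'][100:160,250:290],(320,480),interpolation=cv2.INTER_CUBIC)
save('w18c',np.hstack([a,b]))
E
```

```text
22.12 [0.5307 0.2405 0.1791] [ 3.1415e+00  2.0000e-04 -2.9710e-01] [ 0.62  2.31 -1.99] 0.0326018294348167 0.0039048723349358267
avg 22.27 32.26 [ 0.85  1.7  -1.91] [0.5307 0.2404 0.1791]
```

View pics/w18c.png

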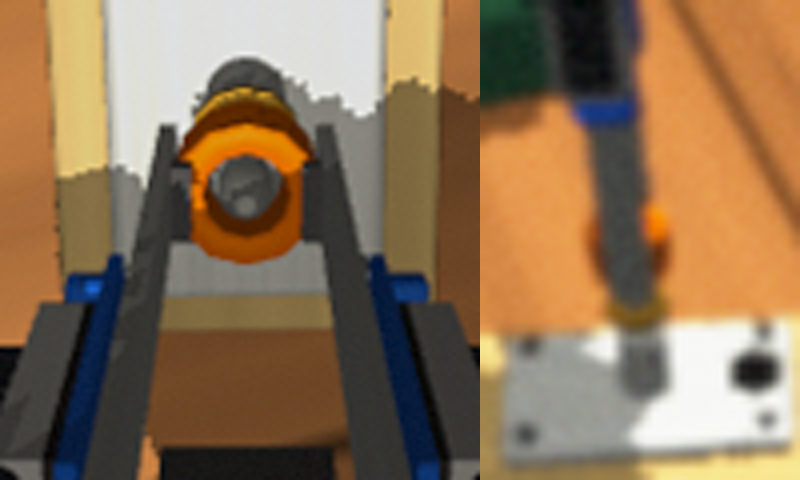

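>>> move_arm(motion=[[[0.3, 0.6, -1], [0, 0, 0]], [[0.3, 0.6, -3], [0, 0, 0]], [[0.3, 0.6, -5], [0, 0, 0]], [[0.3, 0.6, -6], [0, 0, 0]], [[0.3, 0.6, -6], [0, 0, 0]]])

```text
clock: 22.95
position: [0.5308, 0.2408, 0.1729]
tool_rot: [3.141, 0.001, -0.297]
force: [-0.3, -0.5, -4.4]
grip_width: 0.0324
```

>>> move_arm(motion=[[[0, 0, -1], [0, 0, 0]], [[0, 0, -2], [0, 0, 0]], [[0, 0, -2], [0, 0, 0]]])

```text
clock: 23.32
position: [0.531, 0.2409, 0.1711]
tool_rot: [3.141, 0.0, -0.297]
force: [-0.4, -1.9, -2.3]
grip_width: 0.0326
```

>>> move_arm(motion=[[[0, 0, -1], [0, 0, 0]], [[0, 0, -2], [0, 0, 0]], [[0, 0, -2], [0, 0, 0]]])

```text
clock: 23.7
position: [0.531, 0.241, 0.1692]
tool_rot: [3.141, 0.0, -0.297]
force: [-0.9, -1.7, -1.5]
grip_width: 0.0325
```

>>> move_arm(motion=[[[0, 0, -1], [0, 0, 0]], [[0, 0, -2], [0, 0, 0]], [[0, 0, -2], [0, 0, 0]]])

```text
clock: 24.08
position: [0.531, 0.241, 0.1671]
tool_rot: [3.141, 0.0, -0.297]
force: [-0.6, -2.2, -1.7]
grip_width: 0.0323
```

>>> move_arm(motion=[[[0, -0.3, -1], [0, 0, 0]], [[0, -0.3, -2], [0, 0, 0]], [[0, -0.3, -2], [0, 0, 0]]])

```text
clock: 24.45
position: [0.531, 0.2408, 0.1651]
tool_rot: [3.142, 0.0, -0.297]
force: [-0.8, 0.0, -1.6]
grip_width: 0.0325
```

```bash
python3 - <<'E'
from h import *
g=wr('w19'); avg(2)
a=cv2.resize(g['frame'][170:290,260:380],(480,480),interpolation=cv2.INTER_CUBIC)
h=grab_frame('side')
b=cv2.resize(h['frame'][100:160,250:290],(320,480),interpolation=cv2.INTER_CUBIC)
save('w19c',np.hstack([a,b]))
E
```

```text
24.45 [0.531  0.2408 0.1651] [ 3.1416e+00  3.0000e-04 -2.9710e-01] [-0.79  0.04 -1.63] 0.03250434832093324 0.0029112220257837304
avg 24.6 32.41 [-0.9  -0.6  -3.71] [0.531  0.2408 0.1651]
```

View pics/w19c.png

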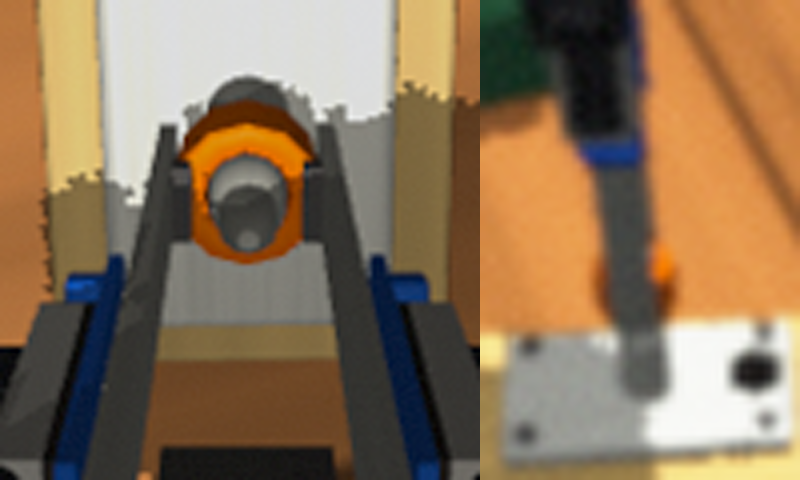

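>>> move_arm(motion=[[[0, 0, -1], [0, 0, 0]], [[0, 0, -2], [0, 0, 0]], [[0, 0, -2], [0, 0, 0]]])

```text
clock: 25.02
position: [0.531, 0.2408, 0.1632]
tool_rot: [-3.142, 0.0, -0.297]
force: [-1.4, -0.4, -0.9]
grip_width: 0.0323
```

>>> move_arm(motion=[[[0, 0, -1], [0, 0, 0]], [[0, 0, -2], [0, 0, 0]], [[0, 0, -2], [0, 0, 0]]])

```text
clock: 25.4
position: [0.5312, 0.2408, 0.1613]
tool_rot: [-3.141, -0.0, -0.297]
force: [-1.7, -0.0, -0.4]
grip_width: 0.0324
```

```bash
python3 - <<'E'
from h import *
g=wr('w20'); avg(2)
a=cv2.resize(g['frame'][170:290,260:380],(480,480),interpolation=cv2.INTER_CUBIC)
h=grab_frame('side')
b=cv2.resize(h['frame'][100:160,250:290],(320,480),interpolation=cv2.INTER_CUBIC)
save('w20c',np.hstack([a,b]))
E
```

```text
25.4 [0.5312 0.2408 0.1613] [-3.1413e+00 -2.0000e-04 -2.9730e-01] [-1.65 -0.04 -0.41] 0.03236965580924656 0.0025624298846055847
avg 25.55 32.44 [-0.23  0.19  0.54] [0.5312 0.2408 0.1614]
```

View pics/w20c.png

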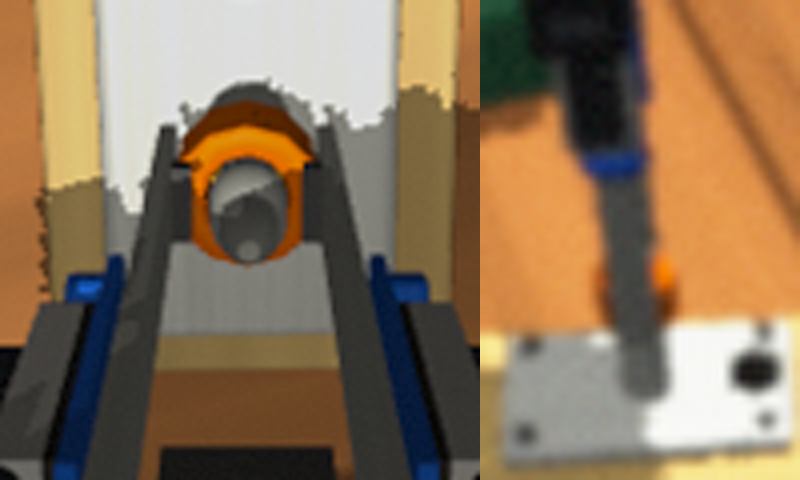

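>>> move_arm(motion=[[[0, 0, -1], [0, 0, 0]], [[0, 0, -1.5], [0, 0, 0]], [[0, 0, -1.5], [0, 0, 0]]])

```text
clock: 25.98
position: [0.5313, 0.2408, 0.1602]
tool_rot: [-3.141, -0.0, -0.297]
force: [-1.6, 0.3, 8.2]
grip_width: 0.0324
```

>>> move_arm(motion=[[[0, 0, -1], [0, 0, 0]], [[0, 0, -1], [0, 0, 0]], [[0, 0, -1], [0, 0, 0]]])

```text
clock: 26.35
position: [0.5317, 0.2407, 0.1596]
tool_rot: [-3.141, -0.001, -0.297]
force: [-1.2, -1.5, 13.3]
grip_width: 0.0323
```

>>> move_arm(motion=[[[0, 0, -1], [0, 0, 0]], [[0, 0, -1], [0, 0, 0]], [[0, 0, -1], [0, 0, 0]]])

```text
clock: 26.72
position: [0.5319, 0.2407, 0.1588]
tool_rot: [-3.14, -0.002, -0.298]
force: [-0.8, -1.9, 16.3]
grip_width: 0.0322
```

>>> move_arm(motion=[[[-0.5, 0, 1.5], [0, 0, 0]], [[-0.5, 0, 1.5], [0, 0, 0]]])

```text
clock: 26.98
position: [0.5308, 0.2406, 0.1594]
tool_rot: [-3.141, -0.0, -0.297]
force: [1.0, 0.1, 0.2]
grip_width: 0.0327
```

```bash
python3 - <<'E'
from h import *
g=wr('w21'); avg(2)
a=cv2.resize(g['frame'][190:270,280:360],(480,480),interpolation=cv2.INTER_CUBIC)
h=grab_frame('side')
b=cv2.resize(h['frame'][100:160,250:290],(320,480),interpolation=cv2.INTER_CUBIC)
save('w21c',np.hstack([a,b]))
E
```

```text
26.98 [0.5308 0.2406 0.1594] [-3.1413e+00 -5.0000e-04 -2.9740e-01] [1.04 0.08 0.2 ] 0.03274132305257743 0.005536839538677353
avg 27.12 32.33 [ 2.11 -0.06  3.51] [0.5308 0.2407 0.1593]
```

View pics/w21c.png

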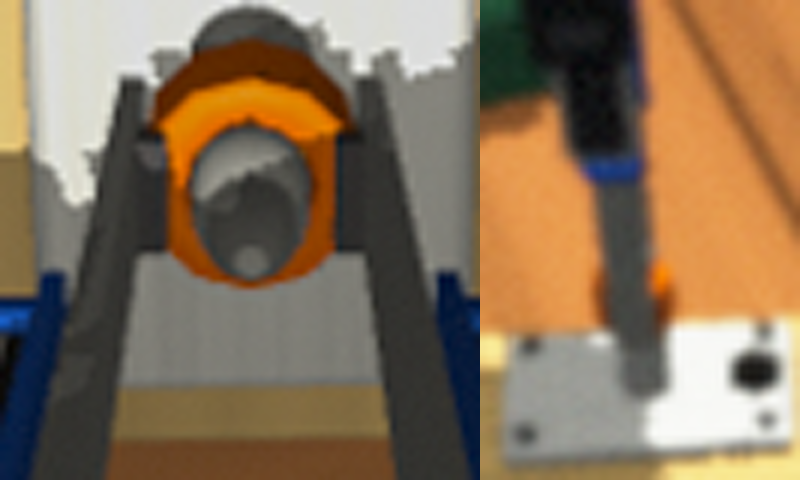

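>>> move_arm(motion=[[[0, 0, 0], [0, 0, 0]], [[0, 0, 0], [0, 0, 0]], [[0, 0, 0], [0, 0, 0]]], jaw=38)

```text
clock: 27.55
position: [0.5304, 0.2407, 0.1592]
tool_rot: [3.141, 0.0, -0.297]
force: [-0.3, 0.4, 1.1]
grip_width: 0.038
```

```bash
python3 - <<'E'
from h import *
g=wr('w22'); avg(2)
a=cv2.resize(g['frame'][190:270,280:360],(480,480),interpolation=cv2.INTER_CUBIC)
h=grab_frame('side')
b=cv2.resize(h['frame'][100:160,250:290],(320,480),interpolation=cv2.INTER_CUBIC)
save('w22c',np.hstack([a,b]))
E
```

```text
27.55 [0.5304 0.2407 0.1592] [ 3.1414e+00  3.0000e-04 -2.9710e-01] [-0.31  0.45  1.13] 0.03799114057413229 0.0016417758821133657
avg 27.7 37.8 [ 0.1  -0.36  1.09] [0.5305 0.2406 0.1592]
```

View pics/w22c.png

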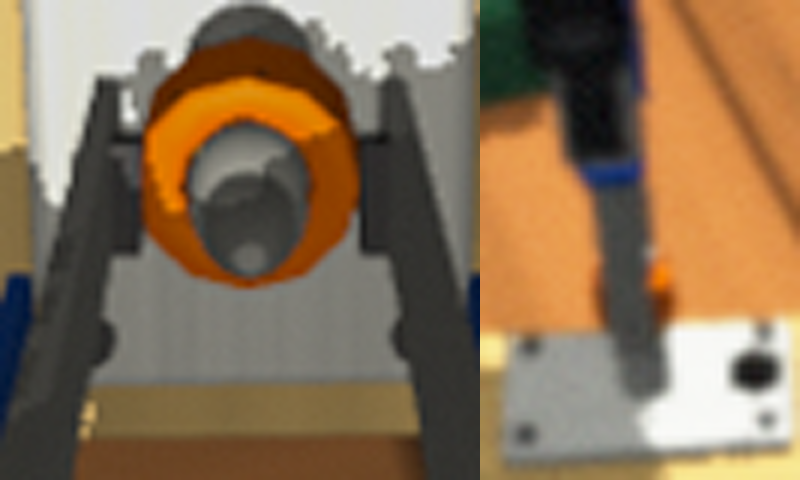

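>>> move_arm(motion=[[[0, 0, 1], [0, 0, 0]], [[0, 0, 3], [0, 0, 0]], [[0, 0, 3], [0, 0, 0]]])

```text
clock: 28.12
position: [0.5306, 0.2407, 0.1624]
tool_rot: [-3.142, -0.0, -0.297]
force: [0.1, 0.3, -0.7]
grip_width: 0.038
```

```bash
python3 - <<'E'
from h import *
g=wr('w23'); avg(2)
a=cv2.resize(g['frame'][190:270,280:360],(480,480),interpolation=cv2.INTER_CUBIC)
h=grab_frame('side')
b=cv2.resize(h['frame'][100:160,250:290],(320,480),interpolation=cv2.INTER_CUBIC)
save('w23c',np.hstack([a,b]))
E
```

```text
28.12 [0.5306 0.2407 0.1624] [-3.1415e+00 -1.0000e-04 -2.9730e-01] [ 0.13  0.3  -0.71] 0.037955157878212735 0.0039040657699874514
avg 28.27 37.98 [ 0.21 -0.1  -0.62] [0.5305 0.2407 0.1622]
```

View pics/w23c.png

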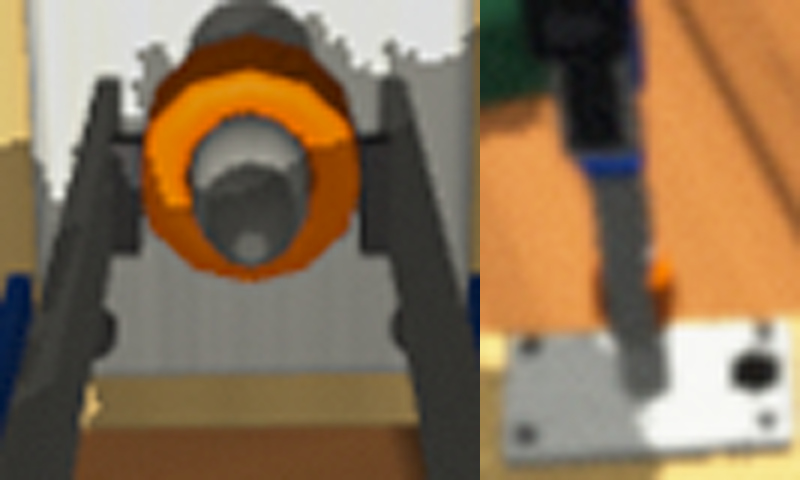

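```bash
python3 - <<'E'
from h import *
from scipy.optimize import least_squares
# pin xy & heights: for w22,w23 project tip & near-edge of bushing for candidates
for n,tip,bot,hole in(('w22',(250,258),287,120),('w23',(250,243),280,112)):
    g=load(n);s=g['s'];T=Tcam(g,s);yaw=s['tool_rot'][2]
    u=np.array([np.cos(yaw),np.sin(yaw),0])
    pin=np.array([.5311,.2390,0])
    px=lambda y:190+(y+.5)/6-.5
    print(n,'obs tip row',px(tip[1]),'bot',px(bot),'hole top',px(hole))
    for z in(.100,.102,.104,.106): print(' tip',z,proj(g,pin+[0,0,z],T).round(1),end='')
    print()
    for z in(.074,.076,.078,.080,.082,.084,.086): print(' top',z,proj(g,pin-u*.012+[0,0,z],T)[0,1].round(1),proj(g,pin+u*.0065+[0,0,z],T)[0,1].round(1))
E
```

```text
w22 obs tip row 232.58333333333334 bot 237.41666666666666 hole top 209.58333333333334
 tip 0.1 [[322.2 230.7]] tip 0.102 [[322.2 232. ]] tip 0.104 [[322.2 233.4]] tip 0.106 [[322.2 234.8]]
 top 0.074 233.2 205.8
 top 0.076 234.4 206.8
 top 0.078 235.6 207.7
 top 0.08 236.8 208.7
 top 0.082 238.0 209.7
 top 0.084 239.3 210.8
 top 0.086 240.6 211.8
w23 obs tip row 230.08333333333334 bot 236.25 hole top 208.25
 tip 0.1 [[322.2 228.9]] tip 0.102 [[322.3 230.2]] tip 0.104 [[322.3 231.5]] tip 0.106 [[322.3 232.8]]
 top 0.074 231.6 204.6
 top 0.076 232.7 205.5
 top 0.078 233.9 206.4
 top 0.08 235.1 207.4
 top 0.082 236.3 208.4
 top 0.084 237.5 209.4
 top 0.086 238.8 210.4
```

Bushing top is at about 0.0815 m. That fits "caught" (0.082–0.0835) rather than free (≥0.085). Lifting off to verify.

>>> move_arm(motion=[[[0, 0, 4], [0, 0, 0]], [[0, 0, 12], [0, 0, 0]], [[0, 0, 24], [0, 0, 0]], [[0, 0, 40], [0, 0, 0]], [[0, 0, 60], [0, 0, 0]], [[-10, 2, 78], [0, 0, 0]], [[-30, 7, 78], [0, 0, 0]], [[-50, 12, 78], [0, 0, 0]], [[-60, 14, 78], [0, 0, 0]], [[-60, 14, 78], [0, 0, 0]], [[-60, 14, 78], [0, 0, 0]]])

```text
clock: 29.7
position: [0.4711, 0.2546, 0.2405]
tool_rot: [-3.141, -0.0, -0.298]
force: [0.4, -0.4, -1.5]
grip_width: 0.0378
```

```bash
python3 - <<'E'
from h import *
g=wr('w24')
a=cv2.resize(g['frame'][80:140,280:340],(480,480),interpolation=cv2.INTER_CUBIC)
h=grab_frame('side'); pickle.dump(h,open('s24.pkl','wb'))
b=cv2.resize(h['frame'][115:160,250:280],(320,480),interpolation=cv2.INTER_CUBIC)
save('w24c',np.hstack([a,b]))
E
```

```text
29.7 [0.4711 0.2546 0.2405] [-3.1414e+00 -4.0000e-04 -2.9750e-01] [ 0.37 -0.42 -1.45] 0.037831275385020936 0.006990648047420827
```

View pics/w24c.png

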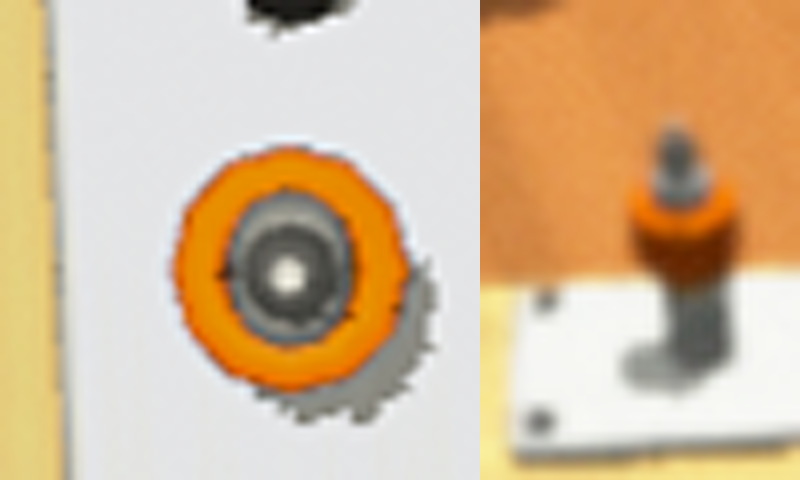

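```bash
python3 - <<'E'
from h import *
g=load('s24'); pin=np.array([.5311,.2390,0]); o=load('side0')
print('obs tip',250+(676-480)/10.67-.5,115+122/10.67-.5,'face c',250+(684-480)/10.67-.5,115+209/10.67-.5)
for z in(.1,.102,.104,.106): print(z,proj(g,pin+[0,0,z])[0].round(1))
for z in(.078,.08,.082,.084,.086,.088): print(z,proj(g,pin+[0,0,z])[0].round(1), 'botfront', proj(g,pin+[-.0063*0,0,z-.016]+np.array([-.2287,-.64,0])/.68*.012)[0].round(1))
f=g['frame'];b=cv2.resize(f[120:155,252:282],None,fx=16,fy=16,interpolation=cv2.INTER_CUBIC)
save('s24c',b)
w=load('w24');s=w['s'];T=Tcam(w,s)
fr=w['frame'];hsv=cv2.cvtColor(fr,cv2.COLOR_RGB2HSV)
m=((hsv[...,0]<22)&(hsv[...,1]>200)&(hsv[...,2]>150)).astype('u1');m[:90]=0;m[135:]=0;m[:,:295]=0;m[:,:][:,340:]=0
cs,_=cv2.findContours(m,cv2.RETR_EXTERNAL,cv2.CHAIN_APPROX_NONE);e=cv2.fitEllipse(max(cs,key=len));print(e)
th=np.linspace(0,2*np.pi,60)
for z in(.078,.08,.082,.084,.086,.088,.09):
    c=atz(w,[e[0]],z,T)[0]; q=proj(w,c+np.c_[.012*np.cos(th),.012*np.sin(th),0*th],T); ee=cv2.fitEllipse(q.astype('f4')); print(z,c.round(4),np.round(ee[1],2),'tip@z.1025',end='\n')
E
```

```text
obs tip 267.869259606373 125.93392689784443 face c 268.6190253045923 134.08762886597938
0.1 [267.1 127. ]
0.102 [267.  126.3]
0.104 [266.9 125.6]
0.106 [266.8 124.9]
0.078 [268.1 134.7] botfront [268.5 143.3]
0.08 [268. 134.] botfront [268.4 142.6]
0.082 [267.9 133.3] botfront [268.3 141.9]
0.084 [267.8 132.6] botfront [268.2 141.3]
0.086 [267.7 131.9] botfront [268.2 140.6]
0.088 [267.6 131.2] botfront [268.1 139.9]
((315.81561279296875, 113.35021209716797), (27.396221160888672, 28.647228240966797), 170.83229064941406)
0.078 [0.5307 0.2398 0.078 ] [29.91 30.93] tip@z.1025
0.08 [0.5308 0.2397 0.08  ] [30.13 31.16] tip@z.1025
0.082 [0.5308 0.2397 0.082 ] [30.34 31.38] tip@z.1025
0.084 [0.5309 0.2396 0.084 ] [30.56 31.61] tip@z.1025
0.086 [0.5309 0.2396 0.086 ] [30.79 31.84] tip@z.1025
0.088 [0.531  0.2395 0.088 ] [31.02 32.08] tip@z.1025
0.09 [0.5311 0.2395 0.09  ] [31.25 32.31] tip@z.1025
```

View pics/s24c.png

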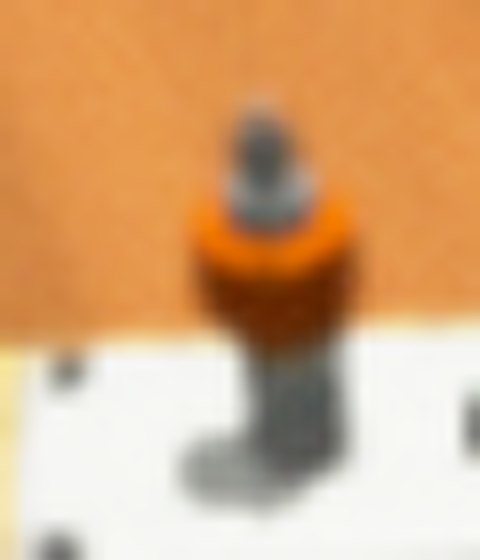

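The side picture shows the ball bulge (≈(269,132)) clear above the bushing's top face (≈(268.6,134)), so the bushing is caught. Carrying the tongs back.

>>> move_arm(motion=[[[2, -20, 0], [0, 0, 0.025]], [[6, -60, 0], [0, 0, 0.07]], [[12, -105, 0], [0, 0, 0.12]], [[18, -155, 0], [0, 0, 0.18]], [[24, -205, 0], [0, 0, 0.24]], [[30, -255, 0], [0, 0, 0.29]], [[36, -305, 0], [0, 0, 0.34]], [[42, -355, 0], [0, 0, 0.4]], [[48, -405, 0], [0, 0, 0.46]], [[53, -450, 0], [0, 0, 0.5]], [[56, -480, 0], [0, 0, 0.525]], [[56.5, -490, 0], [0, 0, 0.533]]])

```text
clock: 31.3
position: [0.5268, -0.2377, 0.24]
tool_rot: [3.141, 0.001, 0.233]
force: [0.4, 0.0, -0.5]
grip_width: 0.0383
```

>>> move_arm(motion=[[[0, 0, -10], [0, 0, 0]], [[0, 0, -30], [0, 0, 0]], [[0, 0, -50], [0, 0, 0]], [[0, 0, -62], [0, 0, 0]], [[0, 0, -62], [0, 0, 0]], [[0, 0, -62], [0, 0, 0]]])

```text
clock: 32.05
position: [0.5274, -0.2351, 0.1788]
tool_rot: [3.141, -0.001, 0.236]
force: [-0.4, 0.1, -2.0]
grip_width: 0.0378
```

```bash
python3 - <<'E'
from h import *
g=wr('w25')
save('w25c',cv2.resize(g['frame'][140:360,230:410],None,fx=4,fy=2.7,interpolation=cv2.INTER_CUBIC))
E
```

```text
32.05 [ 0.5274 -0.2351  0.1788] [ 3.1413e+00 -6.0000e-04  2.3600e-01] [-0.36  0.14 -1.95] 0.037780775262333796 0.0068054873627985644
```

View pics/w25c.png

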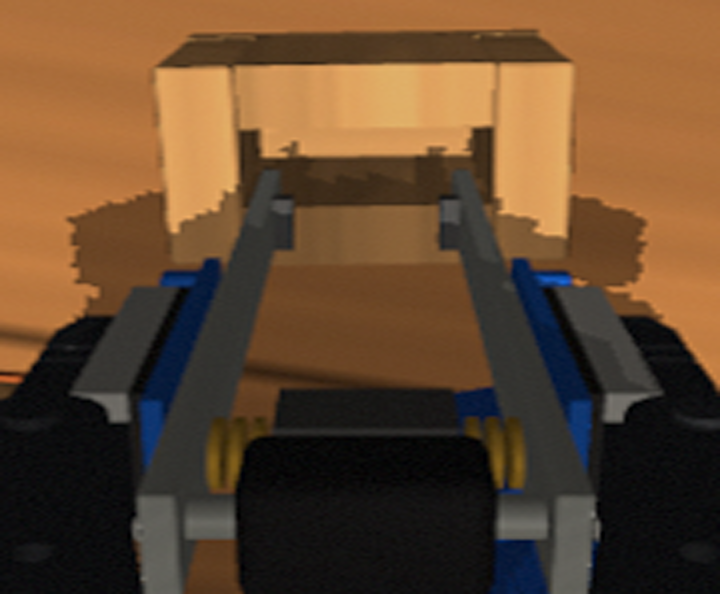

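>>> move_arm(motion=[[[0, 0, -12], [0, 0, 0]], [[0, 0, -28], [0, 0, 0]], [[0, 0, -45], [0, 0, 0]], [[0, 0, -58], [0, 0, 0]], [[0, 0, -66], [0, 0, 0]], [[0, 0, -69], [0, 0, 0]], [[0, 0, -69], [0, 0, 0]]])

```text
clock: 32.98
position: [0.5272, -0.2354, 0.1094]
tool_rot: [3.142, -0.0, 0.236]
force: [0.7, 0.2, -1.2]
grip_width: 0.0383
```

>>> move_arm(motion=[[[0, 0, -1], [0, 0, 0]], [[0, 0, -1.5], [0, 0, 0]], [[0, 0, -1.5], [0, 0, 0]]])

```text
clock: 33.35
position: [0.5271, -0.2353, 0.1079]
tool_rot: [3.142, -0.0, 0.236]
force: [0.0, -0.0, -0.5]
grip_width: 0.038
```

```bash
python3 - <<'E'
from h import *
g=wr('w26');avg(2)
save('w26c',cv2.resize(g['frame'][140:360,230:410],None,fx=4,fy=2.7,interpolation=cv2.INTER_CUBIC))
E
```

```text
33.35 [ 0.5271 -0.2353  0.1079] [ 3.1415e+00 -1.0000e-04  2.3580e-01] [ 0.   -0.02 -0.54] 0.03797493825550455 0.002040218923036203
avg 33.5 38.1 [ 0.71 -0.01 -0.54] [ 0.5271 -0.2353  0.1079]
```

View pics/w26c.png

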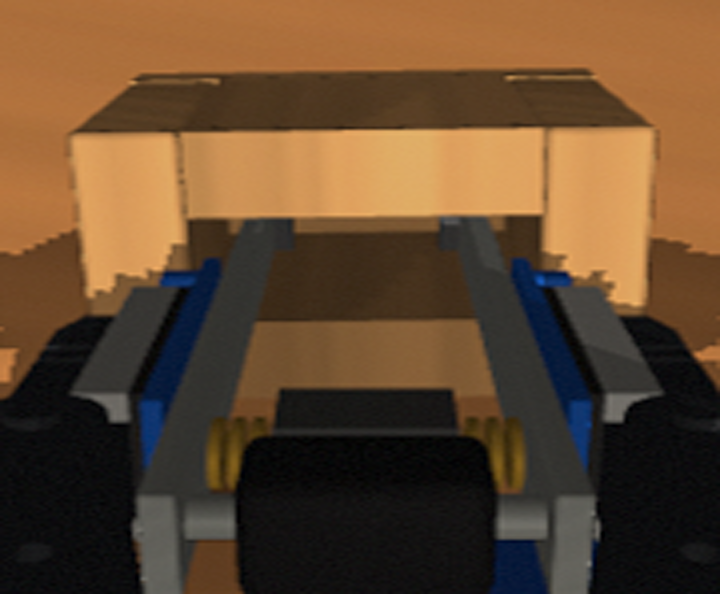

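In the well, with the floor just about touched. Lowering by a further 0.7 mm, then releasing.

>>> move_arm(motion=[[[0, 0, -0.7], [0, 0, 0]], [[0, 0, -0.7], [0, 0, 0]]])

```text
clock: 33.75
position: [0.527, -0.2353, 0.107]
tool_rot: [-3.142, 0.0, 0.236]
force: [-0.3, 0.1, -0.8]
grip_width: 0.0379
```

>>> move_arm(motion=[[[0, 0, 0], [0, 0, 0]], [[0, 0, 0], [0, 0, 0]], [[0, 0, 0], [0, 0, 0]], [[0, 0, 0], [0, 0, 0]], [[0, 0, 0], [0, 0, 0]], [[0, 0, 0], [0, 0, 0]]], jaw=70)

```text
clock: 34.5
position: [0.5271, -0.2353, 0.1071]
tool_rot: [-3.142, -0.0, 0.236]
force: [0.1, -0.1, 1.0]
grip_width: 0.0698
```

```bash
python3 - <<'E'
from h import *
g=wr('w27')
save('w27c',cv2.resize(g['frame'][140:360,200:440],None,fx=3.2,fy=2.7,interpolation=cv2.INTER_CUBIC))
E
```

```text
34.5 [ 0.5271 -0.2353  0.1071] [-3.1416 -0.      0.2358] [ 0.09 -0.14  1.01] 0.06979105962570072 0.0016591891110204558
```

View pics/w27c.png

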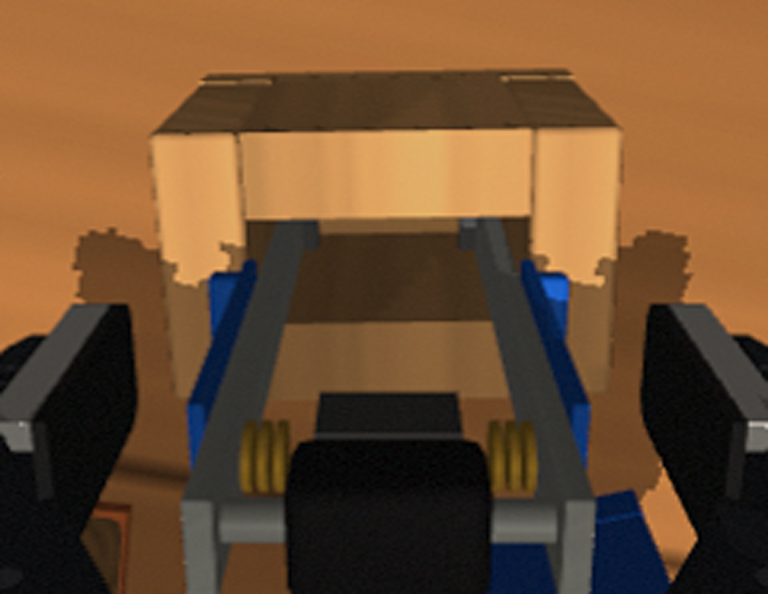

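The fingers are clear of the tongs, which stand free. Withdrawing straight up.

>>> move_arm(motion=[[[0, 0, 10], [0, 0, 0]], [[0, 0, 30], [0, 0, 0]], [[0, 0, 55], [0, 0, 0]], [[0, 0, 85], [0, 0, 0]], [[0, 0, 115], [0, 0, 0]], [[0, 0, 145], [0, 0, 0]], [[0, 0, 165], [0, 0, 0]], [[0, 0, 165], [0, 0, 0]], [[-40, 0, 165], [0, 0, 0]], [[-80, 0, 165], [0, 0, 0]], [[-80, 0, 165], [0, 0, 0]], [[-80, 0, 165], [0, 0, 0]]])

```text
clock: 36.05
position: [0.4474, -0.2352, 0.272]
tool_rot: [-3.142, -0.0, 0.236]
force: [-0.3, -0.2, -0.6]
grip_width: 0.0701
```

```bash
python3 - <<'E'
from h import *
g=wr('w28'); h=grab_frame('side'); pickle.dump(h,open('s28.pkl','wb'))
a=cv2.resize(g['frame'][70:250,220:400],(400,400)); f=h['frame']
b=cv2.resize(f[115:165,240:290],(400,400),interpolation=cv2.INTER_CUBIC)
save('w28c',np.hstack([a,b])); save('s28',f)
E
```

```text
36.05 [ 0.4474 -0.2352  0.272 ] [-3.1415e+00 -3.0000e-04  2.3580e-01] [-0.34 -0.22 -0.63] 0.07013269180897651 0.013223705930053025
```

View pics/w28c.png

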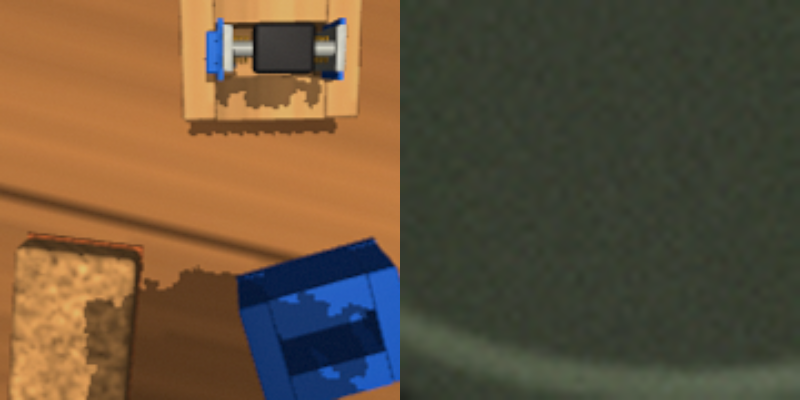

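View pics/s28.png

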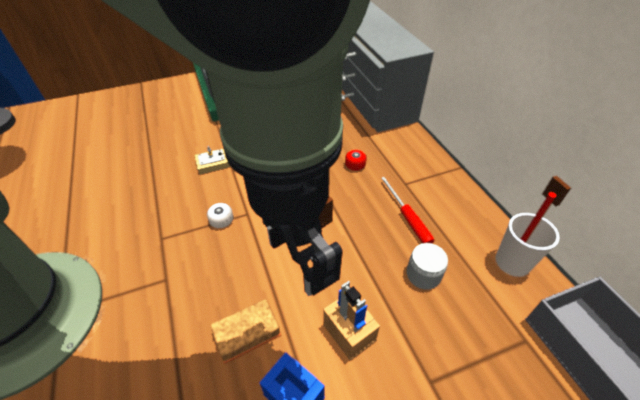

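```bash
python3 - <<'E'
from h import *
h=grab_frame('top'); f=h['frame']
save('t29',np.hstack([cv2.resize(f[170:240,175:245],(400,400),interpolation=cv2.INTER_CUBIC),cv2.resize(f[170:240,395:465],(400,400),interpolation=cv2.INTER_CUBIC)]))
E
```

```text
(no output)
```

View pics/t29.png

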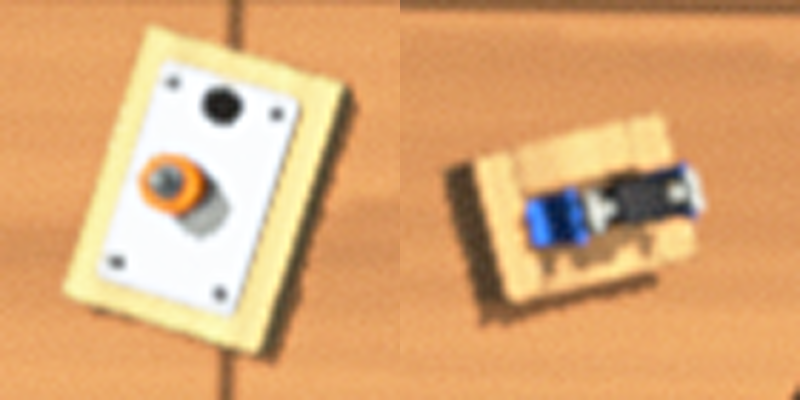

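The top view shows the bushing on the kingpin and the tongs upright in the wood holder. Handing in.

```bash
python3 -c "
from workcell import *
print(job_done())"
```

```text
the job is handed in; nothing more can be done
None
```

The orange bushing is on the larger truck's kingpin and looks caught under the sprung balls. The tongs are back upright in the wood holder, and I handed the job in at about 36 s.

- **Picking up:** The first squeeze, with the pads 33.2 mm apart, was too loose and the bushing stayed on the well floor. A second try at about 32.3 mm lifted it out. That was narrower than the 34 mm described, and the gripper stayed under its 20 N limit. I never measured the load on the bushing itself.
- **Pressing on:** The highest force reading was 16.3 N, about 17.5 N once the hanging weight is added, which is under the 24 N ramming limit. Readings were taken only at the end of each short step, so a brief higher peak could have gone unseen.
- **Is it caught:** I had no direct reading of the cup. Two camera views put the bushing's top at 80 to 83 mm above the bench, where a bushing that had not caught would stand at about 85 mm or higher. The side picture also showed the balls clear above its top face. The camera error is about 1.5 to 2 mm, so the margin is small but the views agree.
- **Last pictures:** The side view shows the tongs upright in the holder, and the top view shows them there with the bushing on the pin. In the last side picture the arm hid the truck.

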